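# Eject a shell tile and hold it flush on the bevel sanding plate

## Task

Push the spring ejector to slide the coconut-shell tile out of its drying tunnel and let the ejector spring back, then pick the tile up. Tilt it to match the sloping sanding plate and press its underside flush on the middle of that plate; finish while still gripping the tile and holding it pressed there, without letting go. Leave the other things on the table where they lie.

Things in the scene. Friction and masses are not known exactly. Their poses are not given: they have to be found in the camera images.
- tunnel: the drying tunnel, fixed: aluminium base plate 190 x 78 x 8 mm, two side walls and a clear roof 70 mm above the table with a 14 mm slot along its middle. Origin on the table under the tunnel's middle; +x is the way the tile is pushed out, +z up. Tunnel x = -32 to +32 mm, base plate x = -75 to +115 mm: the tile comes out on the open apron, x = +32 to +115 mm, its top 8 mm above the table
- ejector_tab (a point): centre of the ejector's upright black push tab, 12 (along tunnel x) x 32 x 34 mm, from 83 to 117 mm above the table, above the tunnel's roof slot. It is pushed along the tunnel's +x by its rear (-x) face and moves with the ejector
- ejector (a joint): ejector travel in m: 0 sprung back, 0.068 pushed home (stop). The spring takes 2 N at the start and 5.4 N at the end; let go, it springs back to 0. It pushes on the tile's rear edge; fully pushed, the tile stands wholly out on the apron, its centre 66 to 70 mm ahead of the tunnel's origin, and stays there
- tile_grip (a point): centre of the tile's upright wooden grip, a block 30 mm (tile x) x 22 mm (tile y, the way to pinch it) x 45 mm tall; this point is 28.5 mm above the tile's underside. The grip stands in the middle of the top of a dark coconut-shell plate 54 x 54 x 6 mm, one rigid part of 65 to 110 g. At the start it stands upright in the tunnel under the clear roof, its axes along the tunnel's
- tile_face (a point): centre of the tile's flat underside (54 x 54 mm); axes of the tile, +z through the grip
- bevel_face (a point): centre of the upper face of the sanding plate: flat, 100 x 100 mm, brown abrasive, about 60 mm above the table. +z is its normal (up and towards its -x side, the robot's side), y level, -x down the slope of 0.2 to 0.55 rad. Clamped stiffly between two cheeks that with their black knobs reach 60 mm high and 75 mm either side along y, on a grey base 150 x 130 x 12 mm
- glue_pot_c (a point): a jar of glue 48 mm wide and 60 mm tall, standing on the table; its middle. Leave it alone
- pliers: pliers lying flat on the table, 150 x 65 x 14 mm; origin on the table under their middle, x along them. Leave them alone
- snips: snips lying flat on the table, 160 x 70 x 11 mm; origin on the table under their middle, x along them. Leave them alone
- disc0: loose coconut-shell disc lying on the table, 42 mm wide, 6 mm thick; origin under its middle. Leave it alone
- disc1: another such disc. Leave it alone
- disc2: another such disc. Leave it alone

How it is judged:
By the outcome, as a careful person would: the job done as asked, in the order asked, and still so for the second after the job is handed in, while the arm keeps its last pose, push and grip.
It also fails if it takes over 61 s, if anything falls off the work surface, if the arm or the gripper's body presses on something with over 40 N, if the wrist force passes 120 N, or if a joint passes its speed limit or range.

## Robot

A 6-joint arm with a two-finger parallel gripper is mounted at the origin on the work surface. World frame = base frame: x ahead of the robot, y to its left, z up, the work surface at z = 0. Lengths are in m, angles in rad, forces in N, time in s.
With the tool pointing down it reaches from about 0.35 to 0.725 m from the base axis. Payload 6 kg.
Tool frame: the origin (TCP) lies midway between the tips of the shut fingers; the grasp point (between the pads) lies 19 mm behind it (r.grip_depth is the distance from the TCP to the grasp point, in m); z points along the fingers, y is the direction in which the jaws open and shut (so a half turn about z gives the same grasp; the last joint's range is limited). The gripper opens to 85 mm and grips with 20 to 120 N. Pads are 22 mm wide; open, the fingers measure 114 mm over their backs; the gripper's body (76 mm by 85 mm) begins 54 mm behind the grasp point. The pads swing forward as they close: fully open they stand 13 mm farther back than shut.
Start: joints at [-0.984, 0.04, 0.085, 0, -1.615, -0.334], TCP at [0.15, -0.581, 0.231] pointing down, gripper open.
Joint ranges: [-2.56, 2.56], [-1.29, 2.01], [-1.08, 1.49], [-3.29, 1.98], [-2.81, -0.18], [-2.99, 2.99]. Speed limits (rad/s): [2.57, 2.57, 3.01, 3.14, 3.14, 3.14].

## Interface

Orientations are given as [roll, pitch, yaw] about the fixed x, y, z axes, in that order (R = Rz(yaw) Ry(pitch) Rx(roll)).
In Python, from station import r, grab_frame, camera_params, order gives the robot as it stands.
- The arm moves only by the tool send_rows, never from a script. Its argument "commands" is a list of rows, each a list of 2 entries, a list of its own where there are three numbers: the shift along the tool's x, y, z in units of 50 mm (1.0 is 50 mm), then the turn, a rotation vector about the tool's x, y, z in units of 6 degrees (1.0 is 6 degrees). In form: [[[x, y, z], [wx, wy, wz]], ...]. A call has 1 to 8 rows; each row shifts and turns the pose as measured when the row begins, along the tool's axes as they then stand; what a row does not reach is not made up. A row lasts 1/10 s, in which the tool goes at most 50 mm and 8.59 degrees, less where a joint would pass 70% of its speed; a pose out of reach is approached as far as the arm can. A call with a number of a shift or a turn outside -1 to 1 is refused whole. A call with a gripper value outside its range is refused whole. "claw" is the opening in per cent of the stroke, from 0 (shut) to 100 (fully open), set as the call begins (left out, the last holds). The fingers move at their own pace and stop on an object; the grip force is fixed at half the most. Time passes only in rows, so rows that do not move let the fingers close. It gives the time, the measured TCP pose, the force and the opening at its end, in the units of the state.
- r.read_state(): the state, without advancing time (a new reading comes with each control period).
- grab_frame(name): name is "scene" or "top" or "wrist"; returns the picture (384x512x3 uint8, red, green, blue); there is no depth.
- camera_params(name): a dict with "vertical_fov" (degrees; the focal length in pixels is half the picture's height over the tangent of half this angle, whatever the lens; pixels are square), "cx", "cy" (the principal point, pixels), "world_from_camera" (4x4, takes a point from camera to world coordinates). Camera axes: x right, y down, z forward; pixel columns grow to the right and rows downward; lengths in m; the calibration is good to about 2 mm. A picture is of the moment at which its call begins: read the wrist's pose just before it. camera_params takes no time and is no camera call; for the wrist camera it gives the pose at the moment of the call.
- order.sign_off(): hands the job in, once; it reports no verdict.
The state is a dict: "time_s": time; "joints": joint angles; "qd": joint speeds; "effort": joint torques, N m; "tcp_pos": TCP position; "eef_rot": TCP orientation; "force": force on the tool from outside, world axes, zero at the start; "wrist_torque": the same for the moment, N m; "grip_width": finger opening in m.
Only numpy, scipy, OpenCV 4.12 (cv2) and the standard library are available. Lean on these libraries where they do the work, as an engineer would, in place of code of your own. Each camera call takes 0.05 s, during which the arm holds its last target.

## Working session

There is one attempt and no reset: what is moved stays moved. The work goes in short steps, Python scripts to look and compute and a tool call to move; the robot and the scene stay as the last step left them, time stands still between calls to the robot, and variables do not carry over. Pictures are saved under pics/ and viewed, and the job is handed in when it is done.

Besides the shell and the picture viewer there is one more tool, called after "Call:" as name(argument=value, ...), one argument or row to a line, values as JSON. send_rows: Moves the arm, as the interface text tells. Its arguments: {"type":"object","properties":{"commands":{"type":"array"},"claw":{"type":"number"}},"required":["commands"]}

```bash
mkdir -p pics; ls; python3 - <<'E'
from station import r, grab_frame, camera_params, order
import cv2,numpy as np
np.set_printoptions(precision=4,suppress=True)
for n in("scene","top","wrist"):
    p=camera_params(n);print(n,p["vertical_fov"],p["cx"],p["cy"]);print(np.array(p["world_from_camera"]))
    im=grab_frame(n);cv2.imwrite(f"pics/{n}0.png",im[:,:,::-1])
print(r.read_state(), r.grip_depth)
E
```

```text
pics
scene 44.053961830402926 253.0609064379016 193.22354861663848
[[ 0.8309  0.4743 -0.2909  0.9801]
 [ 0.5561 -0.6924  0.4596 -0.5951]
 [ 0.0166 -0.5437 -0.8391  1.1909]
 [ 0.      0.      0.      1.    ]]
top 45.28768450723103 249.5947265514009 202.36905971174207
[[-0.0046 -0.9916  0.1291  0.3523]
 [-0.9999  0.0062  0.0116 -0.0083]
 [-0.0123 -0.129  -0.9916  1.6903]
 [ 0.      0.      0.      1.    ]]
wrist 64.67412916219429 255.73547569537854 190.01333511577178
[[-0.251   0.9258  0.2826  0.0785]
 [ 0.968   0.2398  0.0741 -0.6   ]
 [ 0.0008  0.2921 -0.9564  0.3733]
 [ 0.      0.      0.      1.    ]]
{'time_s': 0.15, 'joints': array([-0.9843,  0.0407,  0.0841, -0.0003, -1.6155, -0.3338]), 'qd': array([ 0.0002, -0.0024,  0.0036,  0.003 , -0.0004,  0.0013]), 'effort': array([ -0.0021, -36.8617,  34.7692,   6.9363,  -0.0043,  -0.    ]), 'tcp_pos': array([ 0.1501, -0.5807,  0.2305]), 'eef_rot': array([ 3.1403, -0.0001, -2.8888]), 'force': array([-1.1013, -1.1426,  0.2905]), 'wrist_torque': array([ 0.0359,  0.0356, -0.0032]), 'grip_width': 0.08521523467443738} 0.0187
```

View pics/scene0.png

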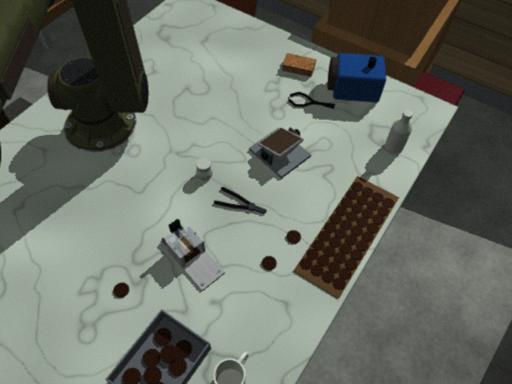

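View pics/top0.png

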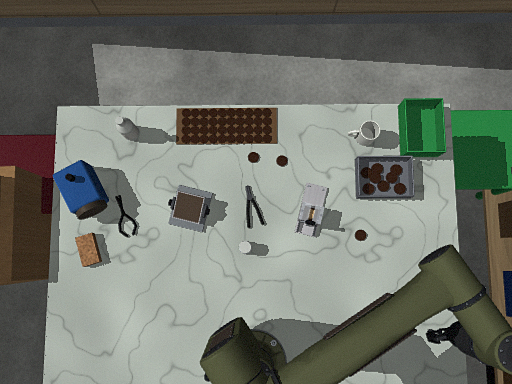

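View pics/wrist0.png

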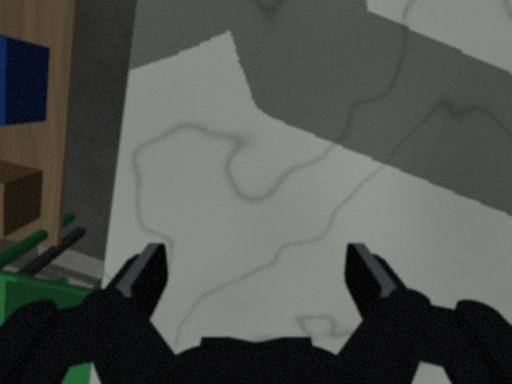

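The scene view shows the tunnel near (185,245) with its apron towards (210,272), and the bevel at (280,145). In the top view the tunnel is near (312,210) and the bevel near (190,207). I'll zoom in on both.

```bash
python3 - <<'E'
import cv2,numpy as np
s=cv2.imread("pics/scene0.png");t=cv2.imread("pics/top0.png")
def z(im,x,y,w,h,k):return cv2.resize(im[y:y+h,x:x+w],None,fx=k,fy=k,interpolation=cv2.INTER_CUBIC)
a=np.hstack([z(t,280,175,66,66,6),z(t,155,175,66,66,6)])
b=np.hstack([z(s,150,210,80,85,4.65),z(s,240,120,85,85,4.65)])
cv2.imwrite("pics/zt.png",a);cv2.imwrite("pics/zs.png",b)
E
```

```text
(no output)
```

View pics/zt.png

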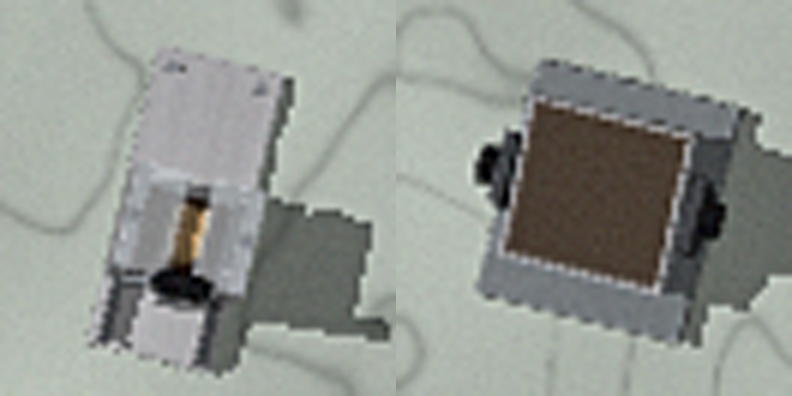

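View pics/zs.png

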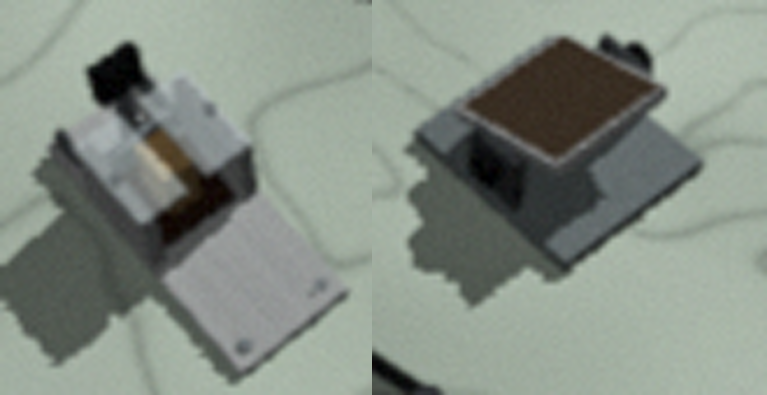

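```bash
cat > h.py <<'E'
from station import r, grab_frame, camera_params, order
import cv2,numpy as np
np.set_printoptions(precision=4,suppress=True)
def ray(p,uv):
    f=192/np.tan(np.radians(p["vertical_fov"]/2));T=np.array(p["world_from_camera"])
    d=T[:3,:3]@np.array([(uv[0]-p["cx"])/f,(uv[1]-p["cy"])/f,1]);return T[:3,3],d/np.linalg.norm(d)
def onz(p,uv,z):
    o,d=ray(p,uv);return o+d*(z-o[2])/d[2]
def tri(obs):
    A=np.zeros((3,3));b=np.zeros(3)
    L=[ray(p,uv) for p,uv in obs]
    for o,d in L:
        M=np.eye(3)-np.outer(d,d);A+=M;b+=M@o
    X=np.linalg.solve(A,b);return X,[np.linalg.norm((np.eye(3)-np.outer(d,d))@(X-o)) for o,d in L]
def proj(p,X):
    f=192/np.tan(np.radians(p["vertical_fov"]/2));T=np.array(p["world_from_camera"])
    c=T[:3,:3].T@(np.array(X)-T[:3,3]);return np.array([p["cx"]+f*c[0]/c[2],p["cy"]+f*c[1]/c[2]])
E
python3 - <<'E'
from h import *
t=camera_params("top");s=camera_params("scene")
C=lambda u,v,ox,oy,k:(ox+(u+.5)/k-.5,oy+(v+.5)/k-.5)
P=[]
for a,b in [((141,97),(665,92)),((296,137),(558,163)),((264,290),(457,105)),((107,250),(568,38))]:
    X,e=tri([(t,C(*a,155,175,6)),(s,C(b[0]-372,b[1],240,120,4.65))]);print(X,e);P.append(X)
P=np.array(P);print("c",P.mean(0),[np.linalg.norm(P[i]-P[i-1]) for i in range(4)])
ex=(P[0]+P[1]-P[2]-P[3]);ex/=np.linalg.norm(ex);ey=P[0]+P[3]-P[1]-P[2];ey/=np.linalg.norm(ey)
print(ex,ey,np.cross(ex,ey),"slope",np.arcsin(ex[2]),"yaw",np.arctan2(ex[1],ex[0]),np.arctan2(-ey[0],ey[1]))
print("apron")
for a in [(160,50),(292,77),(95,345),(218,375)]:print(onz(t,C(*a,280,175,6),.008))
for a in [(345,292),(238,378)]:print(onz(s,C(*a,150,210,4.65),.008))
print("tab top", onz(t,C(182,285,280,175,6),.117))
E
```

```text
[0.6071 0.266  0.07  ] [np.float64(0.0005143843158246132), np.float64(0.0005143843158244946)]
[0.5819 0.1731 0.0749] [np.float64(0.0007390435053737244), np.float64(0.0007390435053736891)]
[0.4928 0.1937 0.0502] [np.float64(2.9455609622576973e-05), np.float64(2.945560962255388e-05)]
[0.5189 0.29   0.0425] [np.float64(0.0010022605847798565), np.float64(0.0010022605847797633)]
c [0.5502 0.2307 0.0594] [np.float64(0.09543688201780477), np.float64(0.09638137221933174), np.float64(0.09473088869686197), np.float64(0.10008534505541901)]
[ 0.9326 -0.2347  0.2744] [ 0.2608  0.9633 -0.0644] [-0.2492  0.1316  0.9595] slope 0.2779285758327698 yaw -0.24651154892037747 -0.26437978205074486
apron
[ 0.6426 -0.1986  0.008 ]
[ 0.6252 -0.2794  0.008 ]
[ 0.4609 -0.1554  0.008 ]
[ 0.4423 -0.2297  0.008 ]
[ 0.6459 -0.2014  0.008 ]
[ 0.6266 -0.2775  0.008 ]
tab top [ 0.4878 -0.1961  0.117 ]
```

Tunnel: origin about (0.5235, -0.211), yaw about -0.248. The base plate length comes out at 189 mm against 190. Bevel: centre about (0.550, 0.231, 0.059), slope about 0.28. I'll go to a view pose over the tunnel.

```bash
cat >> h.py <<'E'
from scipy.spatial.transform import Rotation as Ro
def rot(e):return Ro.from_euler('xyz',e)
def plan(pos,R,n,smax=0.04):
    "n rows of straight motion from measured pose to (pos,R), printed in tool units"
    st=r.read_state();p0=np.array(st["tcp_pos"]);R0=rot(st["eef_rot"])
    w=(R0.inv()*R).as_rotvec()
    print("pos",p0,"rot",np.array(st["eef_rot"]),"dist",np.linalg.norm(pos-p0),"ang",np.degrees(np.linalg.norm(w)),"F",st["force"],"t",st["time_s"],"grip",st["grip_width"])
    rows=[]
    for i in range(n):
        Ri=R0*Ro.from_rotvec(w*i/n)
        d=Ri.inv().apply((np.array(pos)-p0)/n)
        rows.append([[round(float(x),2) for x in d/0.05],[round(float(x),2) for x in np.degrees(w/n)/6]])
    print(rows)
def down(yaw):return rot([np.pi,0,yaw])
E
python3 - <<'E'
from h import *
plan([0.44,-0.19,0.25],down(2.894),12)
E
```

```text
pos [ 0.1501 -0.5807  0.2305] rot [ 3.1403 -0.0001 -2.8888] dist 0.4868892888376058 ang 28.669751309623564 F [-1.1013 -1.1426  0.2905] t 0.15 grip 0.08521523467443738
[[[-0.63, 0.51, -0.03], [0.0, -0.0, 0.4]], [[-0.61, 0.54, -0.03], [0.0, -0.0, 0.4]], [[-0.59, 0.56, -0.03], [0.0, -0.0, 0.4]], [[-0.56, 0.58, -0.03], [0.0, -0.0, 0.4]], [[-0.54, 0.61, -0.03], [0.0, -0.0, 0.4]], [[-0.51, 0.63, -0.03], [0.0, -0.0, 0.4]], [[-0.48, 0.65, -0.03], [0.0, -0.0, 0.4]], [[-0.46, 0.67, -0.03], [0.0, -0.0, 0.4]], [[-0.43, 0.69, -0.03], [0.0, -0.0, 0.4]], [[-0.4, 0.71, -0.03], [0.0, -0.0, 0.4]], [[-0.37, 0.72, -0.03], [0.0, -0.0, 0.4]], [[-0.34, 0.74, -0.03], [0.0, -0.0, 0.4]]]
```

Call:
send_rows(
  commands=[
    [[-0.63,0.51,-0.05],[0,0,0.4]],
    [[-0.61,0.54,-0.05],[0,0,0.4]],
    [[-0.59,0.56,-0.05],[0,0,0.4]],
    [[-0.56,0.58,-0.05],[0,0,0.4]],
    [[-0.54,0.61,-0.03],[0,0,0.4]],
    [[-0.51,0.63,-0.03],[0,0,0.4]],
    [[-0.48,0.65,-0.03],[0,0,0.4]],
    [[-0.46,0.67,-0.03],[0,0,0.4]],
  ],
  claw=0,
)

```text
time_s: 0.95
tcp_pos: [0.348, -0.314, 0.2426]
eef_rot: [3.134, -0.006, 3.037]
force: [0.7, -0.4, 0.0]
grip_width: -0.0001
```

```bash
python3 - <<'E'
from h import *
plan([0.44,-0.19,0.25],down(2.894),6)
E
```

```text
pos [ 0.348  -0.314   0.2426] rot [ 3.1341 -0.0056  3.0371] dist 0.15458979151719185 ang 8.215959167133859 F [ 0.6631 -0.364   0.0129] t 0.95 grip -9.110962563398903e-05
[[[-0.26, 0.44, -0.02], [0.01, -0.01, 0.23]], [[-0.25, 0.45, -0.02], [0.01, -0.01, 0.23]], [[-0.24, 0.46, -0.02], [0.01, -0.01, 0.23]], [[-0.23, 0.46, -0.02], [0.01, -0.01, 0.23]], [[-0.22, 0.47, -0.02], [0.01, -0.01, 0.23]], [[-0.21, 0.47, -0.02], [0.01, -0.01, 0.23]]]
```

Call:
send_rows(
  commands=[
    [[-0.26,0.44,-0.02],[0.01,-0.01,0.23]],
    [[-0.25,0.45,-0.02],[0.01,-0.01,0.23]],
    [[-0.24,0.46,-0.02],[0.01,-0.01,0.23]],
    [[-0.23,0.46,-0.02],[0.01,-0.01,0.23]],
    [[-0.22,0.47,-0.02],[0.01,-0.01,0.23]],
    [[-0.21,0.47,-0.02],[0.01,-0.01,0.23]],
    [[0,0,0],[0,0,0]],
  ],
)

```text
time_s: 1.65
tcp_pos: [0.445, -0.1797, 0.2479]
eef_rot: [3.139, -0.001, 2.892]
force: [-0.5, 1.0, -0.2]
grip_width: 0.0001
```

```bash
python3 - <<'E'
from h import *
import json
p=camera_params("wrist");im=grab_frame("wrist");cv2.imwrite("pics/w1.png",im[:,:,::-1])
json.dump({k:(np.array(v).tolist()) for k,v in p.items()},open("w1.json","w"))
print(r.read_state()["tcp_pos"],r.read_state()["eef_rot"])
E
```

```text
[ 0.4443 -0.1806  0.248 ] [ 3.1395 -0.0007  2.8922]
```

View pics/w1.png

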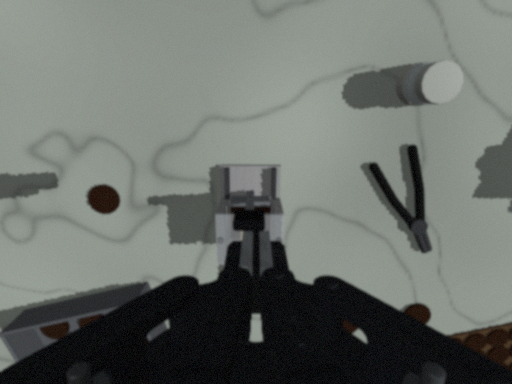

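The wrist view shows the tunnel's rear edge at about v=165, u=218–280, and the black tab top near (249,208–230). The gripper hides the apron. I'll measure the rear and the tab.

```bash
python3 - <<'E'
from h import *
im=cv2.imread("pics/w1.png");cv2.imwrite("pics/w1z.png",cv2.resize(im[150:270,190:310],None,fx=5,fy=5,interpolation=cv2.INTER_CUBIC))
E
```

```text
(no output)
```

View pics/w1z.png

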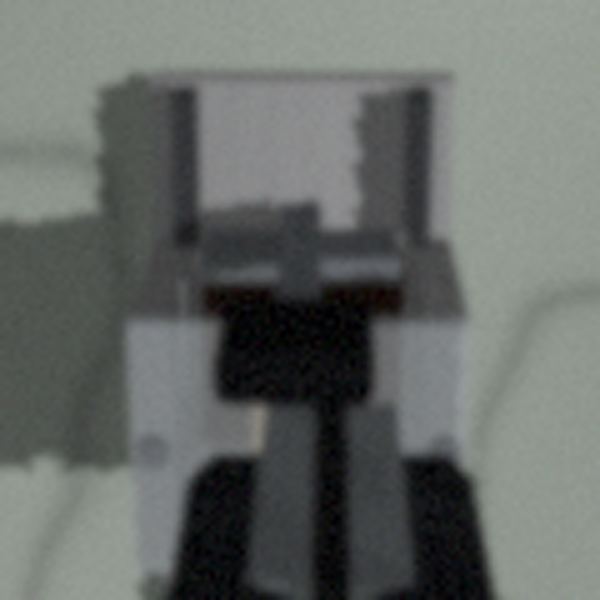

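```bash
python3 - <<'E'
from h import *
import json
p=json.load(open("w1.json"))
C=lambda u,v:(190+(u+.5)/5-.5,150+(v+.5)/5-.5)
O=np.array([.5235,-.2107]);
yaw=-.248
def rep(n,uv,z):
    X=onz(p,C(*uv),z);d=X[:2]-O;c,s=np.cos(yaw),np.sin(yaw)
    print(n,X,"tunnel",c*d[0]+s*d[1],-s*d[0]+c*d[1]);return X
a=rep("rearL",(140,78),.008);b=rep("rearR",(453,76),.008)
d=b-a;print(np.linalg.norm(d),np.arctan2(d[1],d[0])-np.pi/2)
a=rep("roofL",(128,318),.07);b=rep("roofR",(466,318),.07)
d=b-a;print(np.linalg.norm(d),np.arctan2(d[1],d[0])-np.pi/2)
rep("tabFrontL",(218,402),.117);rep("tabFrontR",(372,402),.117);rep("tabrearlowL",(222,312),.083);rep("tabmid",(295,300),.083)
E
```

```text
rearL [ 0.4422 -0.2297  0.008 ] tunnel -0.07412519445049878 -0.03836355356603924
rearR [ 0.4616 -0.1514  0.008 ] tunnel -0.07457530270088675 0.04223658804895955
0.08060139841091422 -0.24241559825575076
roofL [ 0.4836 -0.237   0.07  ] tunnel -0.03219581832652476 -0.03529411214453955
roofR [ 0.5025 -0.1628  0.07  ] tunnel -0.0321019639931647 0.041270554358793884
0.07656472402746946 -0.24922581721617743
tabFrontL [ 0.4888 -0.2139  0.117 ] tunnel -0.03284913157774307 -0.011637705879701166
tabFrontR [ 0.4963 -0.1846  0.117 ] tunnel -0.03280868017054499 0.01866173886150277
tabrearlowL [ 0.4828 -0.2138  0.083 ] tunnel -0.038645231600842926 -0.012999001025283684
tabmid [ 0.4841 -0.1978  0.083 ] tunnel -0.04140447998368989 0.0028668122167970402
```

```bash
cat >> h.py <<'E'
TO=np.array([.5241,-.2083]);TY=-.248
def tun(x,y,z):
    c,s=np.cos(TY),np.sin(TY);return np.array([TO[0]+c*x-s*y,TO[1]+s*x+c*y,z])
def intun(P):
    c,s=np.cos(TY),np.sin(TY);d=P[:2]-TO;return np.array([c*d[0]+s*d[1],-s*d[0]+c*d[1],P[2]])
E
python3 - <<'E'
from h import *
plan(tun(-.074,0,.092),down(2.8936),8)
E
```

```text
pos [ 0.4443 -0.1806  0.248 ] rot [ 3.1395 -0.0007  2.8922] dist 0.1565379286258714 ang 0.14911747239476308 F [ 0.7038  0.1347 -0.059 ] t 1.7 grip 2.4227500106640674e-05
[[[-0.03, -0.02, 0.39], [0.0, -0.0, -0.0]], [[-0.03, -0.02, 0.39], [0.0, -0.0, -0.0]], [[-0.03, -0.02, 0.39], [0.0, -0.0, -0.0]], [[-0.03, -0.02, 0.39], [0.0, -0.0, -0.0]], [[-0.03, -0.02, 0.39], [0.0, -0.0, -0.0]], [[-0.03, -0.02, 0.39], [0.0, -0.0, -0.0]], [[-0.03, -0.02, 0.39], [0.0, -0.0, -0.0]], [[-0.03, -0.02, 0.39], [0.0, -0.0, -0.0]]]
```

Call:
send_rows(
  commands=[
    [[-0.03,-0.02,0.39],[0,0,0]],
    [[-0.03,-0.02,0.39],[0,0,0]],
    [[-0.03,-0.02,0.39],[0,0,0]],
    [[-0.03,-0.02,0.39],[0,0,0]],
    [[-0.03,-0.02,0.39],[0,0,0]],
    [[-0.03,-0.02,0.39],[0,0,0]],
    [[-0.03,-0.02,0.39],[0,0,0]],
    [[-0.03,-0.02,0.39],[0,0,0]],
  ],
)

```text
time_s: 2.5
tcp_pos: [0.4521, -0.197, 0.0897]
eef_rot: [3.14, 0.005, 2.891]
force: [-0.1, 1.7, 0.1]
grip_width: -0.0001
```

```bash
python3 - <<'E'
from h import *
print(intun(r.read_state()["tcp_pos"]))
plan(tun(-.074,0,.092),down(2.8936),1)
im=grab_frame("wrist");cv2.imwrite("pics/w2.png",im[:,:,::-1])
E
```

```text
[-0.0726 -0.0067  0.0897]
pos [ 0.4521 -0.197   0.0897] rot [3.1397 0.0053 2.8907] dist 0.007254383427282531 ang 0.36249099822479747 F [-0.1171  1.74    0.0705] t 2.5 grip -7.442007131863739e-05
[[[0.03, 0.13, -0.05], [0.02, 0.05, -0.03]]]
```

View pics/w2.png

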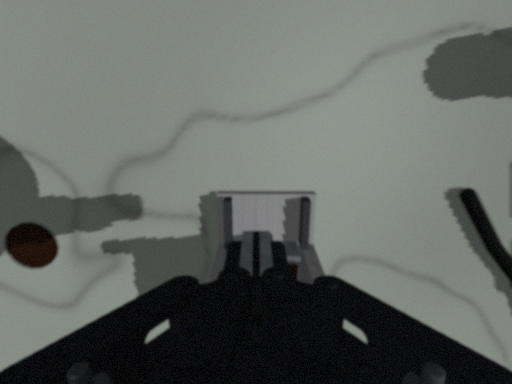

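The fingers stand behind the tab at (258,255), about 7 mm left of the tunnel's middle (u≈267). I'll correct sideways, then push.

Call:
send_rows(
  commands=[
    [[0,0.13,-0.02],[0,0,0]],
    [[-0.2,0,0],[0,0,0]],
    [[-0.2,0,0],[0,0,0]],
    [[-0.2,0,0],[0,0,0]],
    [[-0.2,0,0],[0,0,0]],
  ],
)

```text
time_s: 3.05
tcp_pos: [0.4911, -0.2014, 0.0884]
eef_rot: [3.14, -0.003, 2.889]
force: [-5.0, 2.2, 0.5]
grip_width: 0.0002
```

```bash
python3 - <<'E'
from h import *
print(intun(r.read_state()["tcp_pos"]))
plan(tun(.014,0,.092),down(2.8936),5)
E
```

```text
[-0.0337 -0.0014  0.0884]
pos [ 0.4911 -0.2014  0.0884] rot [ 3.1397 -0.0034  2.8891] dist 0.04781977959954087 ang 0.34127170409495755 F [-4.9694  2.1932  0.4889] t 3.05 grip 0.00019292944550453788
[[[-0.19, 0.01, -0.02], [0.0, -0.01, -0.01]], [[-0.19, 0.01, -0.02], [0.0, -0.01, -0.01]], [[-0.19, 0.01, -0.01], [0.0, -0.01, -0.01]], [[-0.19, 0.01, -0.01], [0.0, -0.01, -0.01]], [[-0.19, 0.01, -0.01], [0.0, -0.01, -0.01]]]
```

Call:
send_rows(
  commands=[
    [[-0.2,0.01,-0.03],[0,0,0]],
    [[-0.2,0.01,-0.03],[0,0,0]],
    [[-0.2,0.01,-0.02],[0,0,0]],
    [[-0.15,0.01,-0.02],[0,0,0]],
    [[-0.12,0.01,-0.02],[0,0,0]],
  ],
)

```text
time_s: 3.55
tcp_pos: [0.5319, -0.2118, 0.0893]
eef_rot: [-3.14, -0.024, 2.887]
force: [-5.8, 0.7, -0.1]
grip_width: -0.0004
```

```bash
python3 - <<'E'
from h import *
print(intun(r.read_state()["tcp_pos"]),r.read_state()["force"])
E
```

```text
[ 0.0085 -0.0014  0.0893] [-5.8303  0.6723 -0.098 ]
```

Call:
send_rows(
  commands=[
    [[-0.08,0,-0.02],[0,0,0]],
    [[-0.06,0,-0.02],[0,0,0]],
  ],
)

```text
time_s: 3.75
tcp_pos: [0.5366, -0.2132, 0.0894]
eef_rot: [-3.139, -0.035, 2.886]
force: [-20.0, 10.0, 8.1]
grip_width: 0.0002
```

Call:
send_rows(
  commands=[
    [[-0.06,0,0],[0,0,0]],
  ],
)

```text
time_s: 3.85
tcp_pos: [0.5364, -0.2133, 0.0893]
eef_rot: [-3.139, -0.046, 2.886]
force: [-24.8, 13.1, 15.2]
grip_width: -0.0001
```

Call:
send_rows(
  commands=[
    [[-0.06,0,0],[0,0,0]],
  ],
)

```text
time_s: 3.95
tcp_pos: [0.5361, -0.2132, 0.0895]
eef_rot: [-3.138, -0.056, 2.887]
force: [-22.2, 10.9, 11.8]
grip_width: 0.0002
```

The stop was reached at tunnel x ≈ +13 mm, as predicted. Now I'll back off so the ejector springs back, and rise.

Call:
send_rows(
  commands=[
    [[0.2,0,0],[0,0,0]],
    [[0.3,0,0],[0,0.1,0]],
    [[0.3,0,0],[0,0.1,0]],
    [[0.3,0,0],[0,0.1,0]],
    [[0.3,0,0],[0,0.1,0]],
    [[0.3,0,0],[0,0.1,0]],
    [[0.2,0,0],[0,0,0]],
  ],
)

```text
time_s: 4.65
tcp_pos: [0.4435, -0.1891, 0.0989]
eef_rot: [-3.138, -0.107, 2.887]
force: [-0.5, 0.5, -0.7]
grip_width: -0.0
```

```bash
python3 - <<'E'
from h import *
print(intun(r.read_state()["tcp_pos"]))
for n in("scene","top"):
    im=grab_frame(n);cv2.imwrite(f"pics/{n}1.png",im[:,:,::-1])
s=cv2.imread("pics/scene1.png");t=cv2.imread("pics/top1.png")
def z(im,x,y,w,h,k):return cv2.resize(im[y:y+h,x:x+w],None,fx=k,fy=k,interpolation=cv2.INTER_CUBIC)
cv2.imwrite("pics/z1.png",np.hstack([z(t,270,165,80,80,5),z(s,150,210,80,80,5)]))
plan(tun(-.075,0,.25),down(2.8936),6)
E
```

```text
[-0.0829 -0.0011  0.0989]
pos [ 0.4437 -0.1891  0.0994] rot [-3.1383 -0.1055  2.8871] dist 0.15080536947541417 ang 6.059793237134618 F [-0.5328  0.1875  0.5092] t 4.75 grip -2.2827824619633757e-06
[[[0.03, 0.0, -0.5], [-0.0, -0.17, -0.01]], [[0.02, 0.0, -0.5], [-0.0, -0.17, -0.01]], [[0.01, 0.0, -0.5], [-0.0, -0.17, -0.01]], [[0.0, 0.0, -0.5], [-0.0, -0.17, -0.01]], [[-0.01, 0.0, -0.5], [-0.0, -0.17, -0.01]], [[-0.02, 0.0, -0.5], [-0.0, -0.17, -0.01]]]
```

View pics/z1.png

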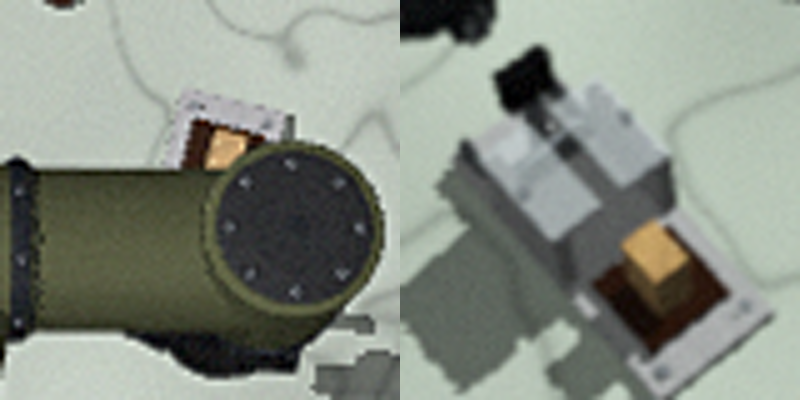

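Tile stands out on the apron, and the tab is back at its start position. In the scene crop the grip top is at about (659,251). Next I'll measure it and rise.

Call:
send_rows(
  commands=[
    [[0.03,0,-0.5],[0,-0.17,0]],
    [[0.02,0,-0.5],[0,-0.17,0]],
    [[0.01,0,-0.5],[0,-0.17,0]],
    [[-0.3,0,-0.3],[0,-0.17,0]],
    [[-0.5,0,0],[0,-0.17,0]],
    [[-0.5,0,0],[0,-0.17,0]],
    [[0,0,0],[0,0,0]],
  ],
  claw=65,
)

```text
time_s: 5.45
tcp_pos: [0.5174, -0.208, 0.1967]
eef_rot: [-3.139, 0.021, 2.888]
force: [-0.4, 0.1, -1.1]
grip_width: 0.0556
```

```bash
python3 - <<'E'
from h import *
s=camera_params("scene");im=cv2.imread("pics/scene1.png")
hsv=cv2.cvtColor(im,cv2.COLOR_BGR2HSV)
C=lambda u,v:(150+(u-400+.5)/5-.5,210+(v+.5)/5-.5)
for q in [(622,243),(655,220),(693,255),(660,283)]: print(intun(onz(s,C(*q),.059)))
print("plate");
for q in [(655,355),(733,290),(588,288)]: print(intun(onz(s,C(*q),.014)))
import json
st=r.read_state();print(st["tcp_pos"],st["eef_rot"],intun(st["tcp_pos"]),st["grip_width"])
p=camera_params("wrist");im=grab_frame("wrist");cv2.imwrite("pics/w3.png",im[:,:,::-1])
json.dump({k:(np.array(v).tolist()) for k,v in p.items()},open("w3.json","w"))
E
```

```text
[ 0.0526 -0.0087  0.059 ]
[0.0537 0.0123 0.059 ]
[0.0824 0.0146 0.059 ]
[ 0.0834 -0.0081  0.059 ]
plate
[ 0.0958 -0.0256  0.014 ]
[0.0944 0.0287 0.014 ]
[ 0.0421 -0.0285  0.014 ]
[ 0.5174 -0.208   0.1967] [-3.1387  0.0213  2.8885] [-0.0065 -0.0014  0.1967] 0.055618920604555686
```

View pics/w3.png

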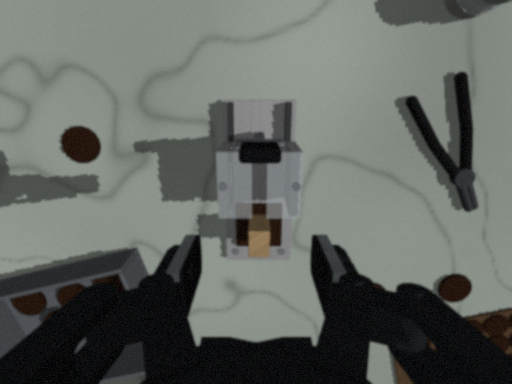

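```bash
python3 - <<'E'
from h import *
import json
p=json.load(open("w3.json"));im=cv2.imread("pics/w3.png")
cv2.imwrite("pics/w3z.png",cv2.resize(im[190:270,210:310],None,fx=7,fy=7,interpolation=cv2.INTER_CUBIC))
C=lambda u,v:(210+(u+.5)/7-.5,190+(v+.5)/7-.5)
hsv=cv2.cvtColor(im,cv2.COLOR_BGR2HSV)
m=((hsv[...,0]>8)&(hsv[...,0]<28)&(hsv[...,1]>90)&(hsv[...,2]>110)).astype(np.uint8)
m[:, :200]=0;m[:,320:]=0;m[:200]=0;m[270:]=0
ys,xs=np.where(m);print(len(xs),xs.min(),xs.max(),ys.min(),ys.max())
print(intun(onz(p,(xs.mean(),ys.mean()),.059)),(xs.mean(),ys.mean()))
E
```

```text
489 249 269 231 255
[0.0653 0.0005 0.059 ] (np.float64(258.7321063394683), np.float64(242.59509202453987))
```

View pics/w3z.png

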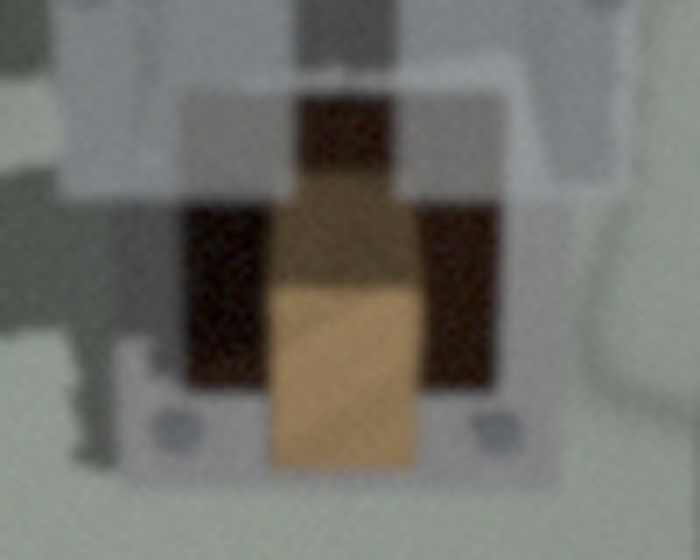

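```bash
python3 - <<'E'
from h import *
plan(tun(.067,.001,.12),down(2.8936),4)
E
```

```text
pos [ 0.5166 -0.2078  0.1968] rot [-3.1387  0.0206  2.8884] dist 0.10700183829399296 ang 1.2280908934967614 F [ 0.0589 -0.7322  0.684 ] t 5.5 grip 0.055534940294484275
[[[-0.36, 0.02, 0.39], [-0.01, 0.05, -0.01]], [[-0.37, 0.01, 0.39], [-0.01, 0.05, -0.01]], [[-0.37, 0.01, 0.39], [-0.01, 0.05, -0.01]], [[-0.37, 0.01, 0.39], [-0.01, 0.05, -0.01]]]
```

Call:
send_rows(
  commands=[
    [[-0.36,0.02,0.39],[-0.01,0.05,-0.01]],
    [[-0.37,0.01,0.39],[-0.01,0.05,-0.01]],
    [[-0.37,0.01,0.39],[-0.01,0.05,-0.01]],
    [[-0.37,0.01,0.39],[-0.01,0.05,-0.01]],
    [[0,0,0],[0,0,0]],
  ],
)

```text
time_s: 6.0
tcp_pos: [0.5921, -0.2247, 0.1205]
eef_rot: [3.14, 0.005, 2.893]
force: [0.1, -0.0, -0.5]
grip_width: 0.0555
```

```bash
python3 - <<'E'
from h import *
print(intun(r.read_state()["tcp_pos"]))
plan(tun(.067,.001,.022),down(2.8936),5)
E
```

```text
[0.0699 0.0008 0.1205]
pos [ 0.5921 -0.2247  0.1205] rot [3.1396 0.005  2.8932] dist 0.09857819938057748 ang 0.3068316611477235 F [ 0.0695 -0.011  -0.5159] t 6.0 grip 0.05552585601333992
[[[0.01, 0.0, 0.39], [0.0, 0.01, -0.0]], [[0.01, 0.0, 0.39], [0.0, 0.01, -0.0]], [[0.01, 0.0, 0.39], [0.0, 0.01, -0.0]], [[0.01, 0.0, 0.39], [0.0, 0.01, -0.0]], [[0.01, 0.0, 0.39], [0.0, 0.01, -0.0]]]
```

Call:
send_rows(
  commands=[
    [[0.01,0,0.39],[0,0.01,0]],
    [[0.01,0,0.39],[0,0.01,0]],
    [[0.01,0,0.39],[0,0.01,0]],
    [[0.01,0,0.39],[0,0.01,0]],
    [[0.01,0,0.25],[0,0.01,0]],
    [[0,0,0],[0,0,0]],
  ],
)

```text
time_s: 6.6
tcp_pos: [0.5901, -0.2245, 0.0329]
eef_rot: [3.141, 0.007, 2.894]
force: [0.9, 0.4, -0.4]
grip_width: 0.0556
```

```bash
python3 - <<'E'
from h import *
print(intun(r.read_state()["tcp_pos"]))
plan(tun(.067,.001,.022),down(2.8936),1)
im=grab_frame("wrist");cv2.imwrite("pics/w4.png",im[:,:,::-1])
E
```

```text
[0.068  0.0005 0.0329]
pos [ 0.5901 -0.2245  0.0329] rot [3.1408 0.0068 2.8936] dist 0.010911364022807542 ang 0.39310612484929214 F [ 0.8513  0.4151 -0.4454] t 6.6 grip 0.05557270234200388
[[[0.02, 0.01, 0.22], [0.01, 0.07, 0.0]]]
```

View pics/w4.png

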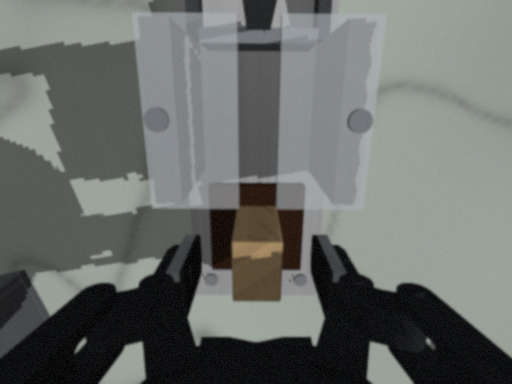

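The grip stands centred between the fingers (u≈257). I'll descend 11 mm and close.

Call:
send_rows(
  commands=[
    [[0.02,0.01,0.12],[0,0.07,0]],
    [[0,0,0.1],[0,0,0]],
    [[0,0,0],[0,0,0]],
  ],
)

```text
time_s: 6.95
tcp_pos: [0.5916, -0.2243, 0.0262]
eef_rot: [3.141, 0.006, 2.894]
force: [-0.4, 0.7, -0.8]
grip_width: 0.0556
```

Call:
send_rows(
  commands=[
    [[0,0,0],[0,0,0]],
    [[0,0,0],[0,0,0]],
    [[0,0,0],[0,0,0]],
    [[0,0,0],[0,0,0]],
    [[0,0,0],[0,0,0]],
    [[0,0,0],[0,0,0]],
  ],
  claw=0,
)

```text
time_s: 7.55
tcp_pos: [0.5922, -0.2244, 0.0273]
eef_rot: [3.141, 0.007, 2.894]
force: [-0.2, 0.2, -0.3]
grip_width: 0.0212
```

```bash
python3 - <<'E'
from h import *
print(intun(r.read_state()["tcp_pos"]))
plan(tun(.067,.001,.15),down(2.8936),4)
E
```

```text
[0.07   0.0011 0.0273]
pos [ 0.5922 -0.2244  0.0273] rot [3.1408 0.0074 2.8943] dist 0.12276389132403297 ang 0.4291211798227961 F [-0.1967  0.23   -0.2661] t 7.55 grip 0.02124839064557195
[[[0.01, 0.0, -0.61], [0.0, 0.02, 0.0]], [[0.01, -0.0, -0.61], [0.0, 0.02, 0.0]], [[0.01, -0.0, -0.61], [0.0, 0.02, 0.0]], [[0.01, -0.0, -0.61], [0.0, 0.02, 0.0]]]
```

Gripped (21 mm), but about 9 mm higher than I wanted. Regrasping lower for firmer hold.

Call:
send_rows(
  commands=[
    [[0,0,0],[0,0,0]],
    [[0,0,0],[0,0,0]],
    [[0.04,0,0.06],[0,0.05,0]],
    [[0,0,0.06],[0,0,0]],
    [[0,0,0.03],[0,0,0]],
  ],
  claw=50,
)

```text
time_s: 8.05
tcp_pos: [0.5904, -0.224, 0.0195]
eef_rot: [3.141, 0.002, 2.894]
force: [0.3, 0.5, 0.3]
grip_width: 0.0429
```

Call:
send_rows(
  commands=[
    [[0,0,0],[0,0,0]],
    [[0,0,0],[0,0,0]],
    [[0,0,0],[0,0,0]],
    [[0,0,0],[0,0,0]],
    [[0,0,0],[0,0,0]],
    [[0,0,0],[0,0,0]],
  ],
  claw=0,
)

```text
time_s: 8.65
tcp_pos: [0.5902, -0.224, 0.0192]
eef_rot: [3.141, 0.002, 2.894]
force: [0.8, 0.7, -0.8]
grip_width: 0.0213
```

```bash
python3 - <<'E'
from h import *
print(intun(r.read_state()["tcp_pos"]))
plan(tun(.067,.001,.2),down(2.8936),6)
E
```

```text
[0.068  0.001  0.0192]
pos [ 0.5902 -0.224   0.0192] rot [3.141  0.0019 2.8944] dist 0.18079147940627846 ang 0.12471946878571946 F [ 0.7698  0.6588 -0.8053] t 8.65 grip 0.021292021117751556
[[[0.0, 0.0, -0.6], [0.0, 0.0, 0.0]], [[0.0, 0.0, -0.6], [0.0, 0.0, 0.0]], [[0.0, 0.0, -0.6], [0.0, 0.0, 0.0]], [[0.0, 0.0, -0.6], [0.0, 0.0, 0.0]], [[0.0, -0.0, -0.6], [0.0, 0.0, 0.0]], [[0.0, -0.0, -0.6], [0.0, 0.0, 0.0]]]
```

Call:
send_rows(
  commands=[
    [[0,0,-0.2],[0,0,0]],
    [[0,0,-0.4],[0,0,0]],
    [[0,0,-0.6],[0,0,0]],
    [[0,0,-0.6],[0,0,0]],
    [[0,0,-0.6],[0,0,0]],
    [[0,0,-0.6],[0,0,0]],
    [[0,0,-0.6],[0,0,0]],
    [[0,0,0],[0,0,0]],
  ],
)

```text
time_s: 9.45
tcp_pos: [0.5881, -0.2244, 0.2092]
eef_rot: [-3.141, -0.0, 2.894]
force: [-0.3, -0.5, -1.3]
grip_width: 0.0217
```

```bash
python3 - <<'E'
from h import *
plan([.46,.235,.22],down(2.8936),12)
im=grab_frame("scene");cv2.imwrite("pics/s3.png",im[120:320,100:350,::-1].repeat(3,0).repeat(3,1))
E
```

```text
pos [ 0.5881 -0.2244  0.2092] rot [-3.1414 -0.0002  2.8937] dist 0.47706639555964203 ang 0.017823624131828593 F [-0.3161 -0.4708 -1.2885] t 9.45 grip 0.021735894135984254
[[[0.39, 0.69, -0.02], [-0.0, -0.0, 0.0]], [[0.39, 0.69, -0.02], [-0.0, -0.0, 0.0]], [[0.39, 0.69, -0.02], [-0.0, -0.0, 0.0]], [[0.39, 0.69, -0.02], [-0.0, -0.0, 0.0]], [[0.39, 0.69, -0.02], [-0.0, -0.0, 0.0]], [[0.39, 0.69, -0.02], [-0.0, -0.0, 0.0]], [[0.39, 0.69, -0.02], [-0.0, -0.0, 0.0]], [[0.39, 0.69, -0.02], [-0.0, -0.0, 0.0]], [[0.39, 0.69, -0.02], [-0.0, -0.0, 0.0]], [[0.39, 0.69, -0.02], [-0.0, -0.0, 0.0]], [[0.39, 0.69, -0.02], [-0.0, -0.0, 0.0]], [[0.39, 0.69, -0.02], [-0.0, -0.0, 0.0]]]
```

View pics/s3.png

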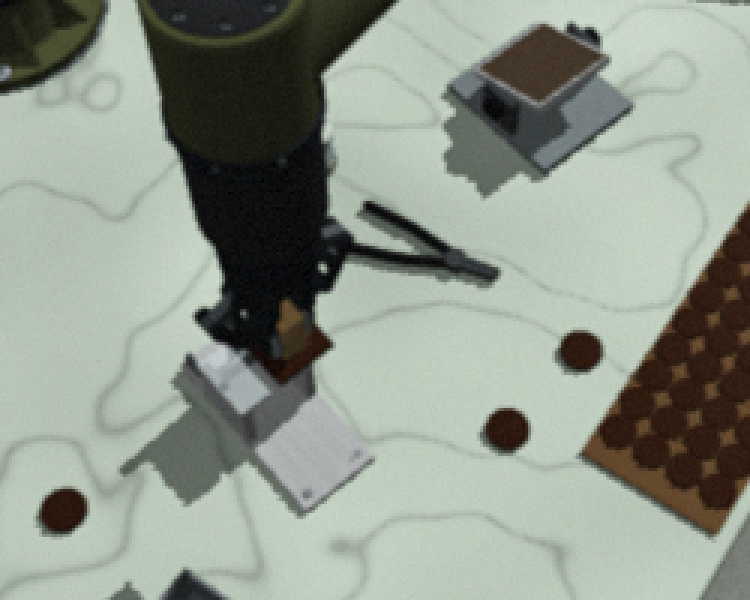

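The tile is lifted at about (285,345), and the bevel is unobstructed at about (545,62). I'll move across to view the bevel.

Call:
send_rows(
  commands=[
    [[0.3,0.5,-0.02],[0,0,0]],
    [[0.39,0.69,-0.02],[0,0,0]],
    [[0.39,0.69,-0.02],[0,0,0]],
    [[0.39,0.69,-0.02],[0,0,0]],
    [[0.39,0.69,-0.02],[0,0,0]],
    [[0.39,0.69,-0.02],[0,0,0]],
    [[0.39,0.69,-0.02],[0,0,0]],
    [[0.39,0.69,-0.02],[0,0,0]],
  ],
)

```text
time_s: 10.3
tcp_pos: [0.5001, 0.078, 0.208]
eef_rot: [-3.14, -0.016, 2.885]
force: [1.2, -0.2, -1.9]
grip_width: 0.0215
```

```bash
python3 - <<'E'
from h import *
plan([.46,.235,.22],down(2.8936),5)
E
```

```text
pos [0.5001 0.078  0.208 ] rot [-3.1395 -0.0161  2.885 ] dist 0.16251729391900452 ang 1.0528443825724347 F [ 1.2008 -0.1806 -1.854 ] t 10.3 grip 0.021499071848412293
[[[0.32, 0.57, -0.04], [-0.0, -0.03, -0.02]], [[0.31, 0.57, -0.05], [-0.0, -0.03, -0.02]], [[0.31, 0.57, -0.05], [-0.0, -0.03, -0.02]], [[0.31, 0.57, -0.05], [-0.0, -0.03, -0.02]], [[0.31, 0.57, -0.05], [-0.0, -0.03, -0.02]]]
```

Call:
send_rows(
  commands=[
    [[0.32,0.57,-0.04],[0,-0.03,-0.02]],
    [[0.31,0.57,-0.05],[0,-0.03,-0.02]],
    [[0.31,0.57,-0.05],[0,-0.03,-0.02]],
    [[0.31,0.57,-0.05],[0,-0.03,-0.02]],
    [[0.2,0.35,-0.05],[0,-0.03,-0.02]],
    [[0,0,0],[0,0,0]],
    [[0,0,0],[0,0,0]],
  ],
)

```text
time_s: 11.0
tcp_pos: [0.4554, 0.2322, 0.2149]
eef_rot: [-3.134, -0.008, 2.903]
force: [-0.6, -0.5, -1.1]
grip_width: 0.0212
```

```bash
cat > snap.py <<'E'
from h import *
import json,sys
n=sys.argv[1]
st=r.read_state();print(st["tcp_pos"],st["eef_rot"],st["force"],st["grip_width"],st["time_s"])
p=camera_params("wrist");im=grab_frame("wrist");cv2.imwrite(f"pics/{n}.png",im[:,:,::-1])
json.dump({k:(np.array(v).tolist()) for k,v in p.items()},open(n+".json","w"))
E
python3 snap.py w5
```

```text
[0.4554 0.2322 0.2149] [-3.1342 -0.0078  2.9031] [-0.6374 -0.4636 -1.101 ] 0.02121962832778466 11.0
```

View pics/w5.png

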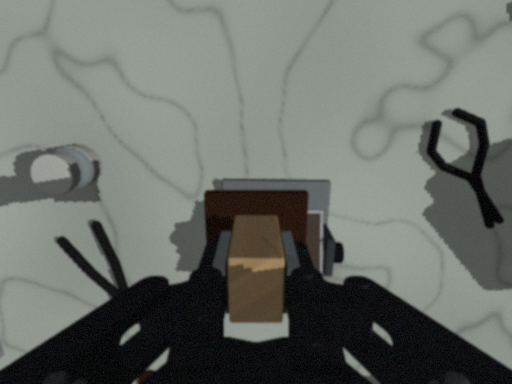

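```bash
python3 - <<'E'
from h import *
import json
p=json.load(open("w5.json"))
R=rot([-3.1342,-.0078,2.9031]);T=np.array([.4554,.2322,.2149])
# expected plate top corners, underside 11.2 ahead of TCP
for x,y,z in [(.027,-.027,.0052),(.027,.027,.0052),(.015,-.011,-.0398),(.015,.011,-.0398),(-.015,-.011,-.0398),(-.015,.011,-.0398)]:
    print((x,y,z),proj(p,T+R.apply([x,y,z])))
plan([.49,.1,.22],down(2.8936),4)
E
```

```text
(0.027, -0.027, 0.0052) [203.8386 192.93  ]
(0.027, 0.027, 0.0052) [309.2825 193.0437]
(0.015, -0.011, -0.0398) [227.9151 258.5043]
(0.015, 0.011, -0.0398) [285.5352 258.5717]
(-0.015, -0.011, -0.0398) [229.8091 323.5169]
(-0.015, 0.011, -0.0398) [283.3694 323.5844]
pos [0.4555 0.232  0.2148] rot [-3.1343 -0.0079  2.9026] dist 0.13651903395057619 ang 0.8043568986115787 F [ 0.1965 -0.2538 -0.5283] t 11.05 grip 0.02123391809228349
[[[-0.32, -0.6, -0.02], [-0.02, -0.02, 0.02]], [[-0.32, -0.6, -0.02], [-0.02, -0.02, 0.02]], [[-0.33, -0.6, -0.03], [-0.02, -0.02, 0.02]], [[-0.33, -0.6, -0.03], [-0.02, -0.02, 0.02]]]
```

The tile in hand matches prediction within ~2 px, so it is square in the grip and about 1 mm towards tool +x. I'll step sideways for a clear look at the bevel.

Call:
send_rows(
  commands=[
    [[-0.32,-0.6,-0.02],[-0.02,-0.02,0.02]],
    [[-0.32,-0.6,-0.02],[-0.02,-0.02,0.02]],
    [[-0.33,-0.6,-0.03],[-0.02,-0.02,0.02]],
    [[-0.33,-0.6,-0.03],[-0.02,-0.02,0.02]],
    [[0,0,0],[0,0,0]],
    [[0,0,0],[0,0,0]],
  ],
)

```text
time_s: 11.65
tcp_pos: [0.4904, 0.0895, 0.2179]
eef_rot: [-3.14, -0.002, 2.888]
force: [-0.1, -0.4, -1.2]
grip_width: 0.0217
```

```bash
python3 snap.py w6;  python3 - <<'E'
from h import *
t=grab_frame("top");cv2.imwrite("pics/t6.png",t[:,:,::-1])
E
```

```text
[0.4904 0.0895 0.2179] [-3.14   -0.0019  2.8882] [-0.061  -0.4131 -1.1965] 0.021664560050154363 11.65
```

View pics/w6.png

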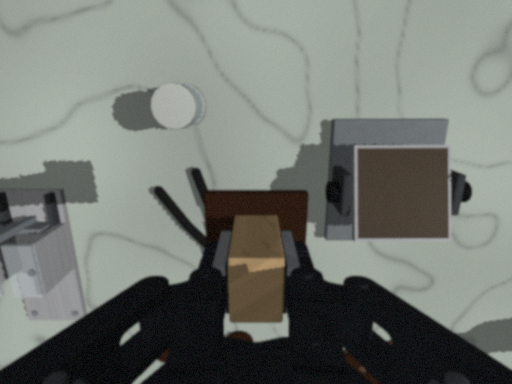

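Clear view: the bevel face quad spans about (355,147)–(450,240). I'll fit quads to the brown mask in all three views and triangulate.

```bash
python3 - <<'E'
from h import *
import json
w=json.load(open("w6.json"));t=camera_params("top");s=camera_params("scene")
def quad(fn,box,name):
    im=cv2.imread(fn);x0,y0,x1,y1=box
    c=cv2.resize(im[y0:y1,x0:x1],None,fx=6,fy=6,interpolation=cv2.INTER_CUBIC)
    hsv=cv2.cvtColor(c,cv2.COLOR_BGR2HSV);b,g,rr=[c[...,i].astype(int) for i in range(3)]
    m=((rr-b>12)&(rr<140)).astype(np.uint8)*255
    m=cv2.morphologyEx(m,cv2.MORPH_CLOSE,np.ones((15,15)));m=cv2.morphologyEx(m,cv2.MORPH_OPEN,np.ones((25,25)))
    cs,_=cv2.findContours(m,cv2.RETR_EXTERNAL,cv2.CHAIN_APPROX_NONE);k=max(cs,key=cv2.contourArea)
    h=cv2.convexHull(k)
    for e in np.linspace(.02,.15,40):
        q=cv2.approxPolyDP(h,e*cv2.arcLength(h,True),True)
        if len(q)==4:break
    q=q[:,0,:].astype(float);pts=k[:,0,:].astype(float);L=[]
    for i in range(4):
        a,bb=q[i],q[(i+1)%4];d=bb-a;l=np.linalg.norm(d);d/=l;n=np.array([-d[1],d[0]])
        al=(pts-a)@d;di=abs((pts-a)@n);sel=pts[(al>.12*l)&(al<.88*l)&(di<8)]
        vx,vy,px,py=cv2.fitLine(sel.astype(np.float32),cv2.DIST_HUBER,0,.01,.01).ravel();L.append((np.array([px,py]),np.array([vx,vy])))
    Q=[]
    for i in range(4):
        (p1,d1),(p2,d2)=L[i-1],L[i];u=np.linalg.solve(np.c_[d1,-d2],p2-p1);Q.append(p1+u[0]*d1)
    Q=np.array(Q)
    cv2.polylines(c,[Q.round().astype(int)],True,(0,255,0),1);cv2.imwrite(f"pics/q_{name}.png",c)
    return (Q+.5)/6-.5+[x0,y0]
qw=quad("pics/w6.png",(322,110,480,250),"w");qt=quad("pics/top0.png",(160,180,220,235),"t");qs=quad("pics/scene0.png",(243,118,320,170),"s")
print(qw,qt,qs)
# order by approx world corners
guess=np.array([[0.6071,.266,.07],[.5819,.1731,.0749],[.4928,.1937,.0502],[.5189,.29,.0425]])
def order_(p,q):return [q[np.argmin(np.linalg.norm(q-proj(p,g),axis=1))] for g in guess]
W,T,S=order_(w,qw),order_(t,qt),order_(s,qs)
def fit(V):
    P=[]
    for i in range(4):
        X,e=tri([(p,q[i]) for p,q in V]);P.append(X);print(X,np.array(e))
    P=np.array(P)
    ex=(P[0]+P[1]-P[2]-P[3])/2;ey=(P[0]+P[3]-P[1]-P[2])/2;lx,ly=np.linalg.norm(ex),np.linalg.norm(ey);ex/=lx;ey/=ly
    n=np.cross(ex,ey);n/=np.linalg.norm(n)
    print("c",P.mean(0),lx,ly,"n",n,"slope",np.arccos(n[2]),"dir",np.arctan2(-n[1],-n[0]),"yaw",np.arctan2(ex[1],ex[0]),np.arctan2(-ey[0],ey[1]),"eyz",ey[2])
fit([(w,W),(t,T),(s,S)]);fit([(w,W),(s,S)]);fit([(w,W),(t,T)])
E
python3 -c "
import cv2,numpy as np
a=[cv2.imread(f'pics/q_{k}.png') for k in 'wts']
for i in a: print(i.shape)
h=300
cv2.imwrite('pics/q.png',np.hstack([cv2.resize(i,(250,int(i.shape[0]*250/i.shape[1])))[:180] for i in a]))"
```

```text
[[446.3111 148.4097]
 [447.2494 236.75  ]
 [358.5243 236.75  ]
 [358.1915 149.0008]] [[177.9651 191.4152]
 [203.1031 197.7281]
 [197.509  222.4773]
 [172.8336 216.0805]] [[300.5137 137.7304]
 [279.5107 153.2695]
 [259.1493 142.4831]
 [280.3574 127.8776]]
[0.6017 0.2646 0.0753] [0.0007 0.0018 0.0012]
[0.5795 0.1761 0.0753] [0.0012 0.001  0.0013]
[0.4948 0.1979 0.0459] [0.0002 0.0002 0.0001]
[0.5176 0.287  0.0448] [0.0002 0.001  0.001 ]
c [0.5484 0.2314 0.0603] 0.09222862406105645 0.09154569791451848 n [-0.3136  0.0853  0.9457] slope 0.3309605087752929 dir -0.2656530619895964 yaw -0.25618345987067837 -0.24854063569885823 eyz -0.0058794140481753035
[0.6007 0.264  0.0756] [0. 0.]
[0.5791 0.1767 0.0748] [0.0011 0.0011]
[0.4949 0.1977 0.0461] [0. 0.]
[0.5172 0.2865 0.0452] [0.0005 0.0005]
c [0.548  0.2312 0.0604] 0.09155291911976694 0.09070510805344033 n [-0.3133  0.0791  0.9464] slope 0.32903699770573475 dir -0.2472663791226674 yaw -0.2533792806600842 -0.24450254901434307 eyz -0.000943706060306443
[0.6039 0.2662 0.071 ] [0.0004 0.0004]
[0.5807 0.1763 0.0709] [0.0003 0.0003]
[0.495  0.1981
[... 246 characters left out ...]
53523 eyz -0.008747687641927883
(840, 948, 3)
(330, 360, 3)
(312, 462, 3)Traceback (most recent call last):
  File "<string>", line 6, in <module>
    cv2.imwrite('pics/q.png',np.hstack([cv2.resize(i,(250,int(i.shape[0]*250/i.shape[1])))[:180] for i in a]))
                                      ~~~~~~~~~^^^^^^^^^^^^^^^^^^^^^^^^^^^^^^^^^^^^^^^^^^^^^^^^^^^^^^^^^^^^^^^^^^^^^^^
    return _nx.concatenate(arrs, 1, dtype=dtype, casting=casting)
           ~~~~~~~~~~~~~~~^^^^^^^^^^^^^^^^^^^^^^^^^^^^^^^^^^^^^^^
ValueError: all the input array dimensions except for the concatenation axis must match exactly, but along dimension 0, the array at index 0 has size 180 and the array at index 2 has size 168
```

```bash
python3 - <<'E'
from h import *
plan([.585,.085,.17],down(2.8936),3)
E
```

```text
pos [0.4903 0.0905 0.218 ] rot [-3.1399 -0.0017  2.89  ] dist 0.10634471860405502 ang 0.25011911660090613 F [ 0.0513 -0.0504 -2.1941] t 11.75 grip 0.02120033280293799
[[[-0.62, 0.12, 0.32], [-0.01, -0.01, -0.01]], [[-0.62, 0.12, 0.32], [-0.01, -0.01, -0.01]], [[-0.62, 0.12, 0.32], [-0.01, -0.01, -0.01]]]
```

Call:
send_rows(
  commands=[
    [[-0.62,0.1,0.32],[-0.01,0,-0.01]],
    [[-0.62,0.1,0.32],[-0.01,0,-0.01]],
    [[-0.62,0.1,0.32],[-0.01,0,-0.01]],
    [[0,0,0],[0,0,0]],
    [[0,0,0],[0,0,0]],
  ],
)

```text
time_s: 12.25
tcp_pos: [0.5871, 0.0857, 0.1683]
eef_rot: [3.138, -0.001, 2.899]
force: [-1.2, 0.3, -1.7]
grip_width: 0.0212
```

```bash
python3 snap.py w7
```

```text
[0.5871 0.0857 0.1683] [ 3.1383 -0.0012  2.8991] [-1.1614  0.3321 -1.6767] 0.021161750199061316 12.25
```

View pics/w7.png

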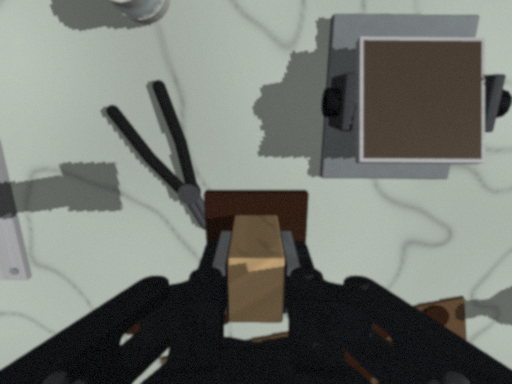

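```bash
cat > bev.py <<'E'
from h import *
import json
w=json.load(open("w6.json"));w7=json.load(open("w7.json"));t=camera_params("top");s=camera_params("scene")
def quad(fn,box,thr):
    im=cv2.imread(fn);x0,y0,x1,y1=box
    c=cv2.GaussianBlur(cv2.resize(im[y0:y1,x0:x1],None,fx=6,fy=6,interpolation=cv2.INTER_CUBIC),(0,0),4)
    g=c[...,0].astype(int)   # blue channel: brown low, border high
    m=(g<thr).astype(np.uint8)*255
    m=cv2.morphologyEx(m,cv2.MORPH_OPEN,np.ones((31,31)))
    cs,_=cv2.findContours(m,cv2.RETR_EXTERNAL,cv2.CHAIN_APPROX_NONE)
    ctr=((x1-x0)*3,(y1-y0)*3);k=[q for q in cs if cv2.pointPolygonTest(q,ctr,False)>0][0]
    h=cv2.convexHull(k)
    for e in np.linspace(.02,.15,40):
        q=cv2.approxPolyDP(h,e*cv2.arcLength(h,True),True)
        if len(q)==4:break
    q=q[:,0,:].astype(float);pts=k[:,0,:].astype(float);L=[]
    for i in range(4):
        a,bb=q[i],q[(i+1)%4];d=bb-a;l=np.linalg.norm(d);d/=l;n=np.array([-d[1],d[0]])
        al=(pts-a)@d;di=abs((pts-a)@n);sel=pts[(al>.12*l)&(al<.88*l)&(di<8)]
        vx,vy,px,py=cv2.fitLine(sel.astype(np.float32),cv2.DIST_HUBER,0,.01,.01).ravel();L.append((np.array([px,py]),np.array([vx,vy])))
    Q=[]
    for i in range(4):
        (p1,d1),(p2,d2)=L[i-1],L[i];u=np.linalg.solve(np.c_[d1,-d2],p2-p1);Q.append(p1+u[0]*d1)
    Q=np.array(Q);cv2.polylines(c,[Q.round().astype(int)],True,(0,255,0),2)
    return (Q+.5)/6-.5+[x0,y0],c
guess=np.array([[0.604,.266,.073],[.580,.176,.073],[.495,.198,.0455],[.518,.287,.0445]])
def order_(p,q):return [q[np.argmin(np.linalg.norm(q-proj(p,g),axis=1))] for g in guess]
def fit(V):
    P=[];E=[]
    for i in range(4):
        X,e=tri([(p,q[i]) for p,q in V]);P.append(X);E.append(max(e))
    P=np.array(P)
    ex=(P[0]+P[1]-P[2]-P[3])/2;ey=(P[0]+P[3]-P[1]-P[2])/2;lx,ly=np.linalg.norm(ex),np.linalg.norm(ey);ex/=lx;ey/=ly
    n=np.cross(ex,ey);n/=np.linalg.norm(n)
    print("c",P.mean(0),"L",lx,ly,"slope",np.arctan2(ex[2],np.hypot(*ex[:2])),"yaw",np.arctan2(ex[1],ex[0]),np.arctan2(-ey[0],ey[1]),"eyz",ey[2],"err",max(E))
    print(P[:,2])
def pnp(p,q,L):
    f=192/np.tan(np.radians(p["vertical_fov"]/2));K=np.array([[f,0,p["cx"]],[0,f,p["cy"]],[0,0,1.]])
    O=np.array([[1,1,0],[1,-1,0],[-1,-1,0],[-1,1,0]])*L/2
    for rv,tv in zip(*cv2.solvePnPGeneric(O,np.array(q),K,None,flags=cv2.SOLVEPNP_IPPE)[1:3]):
        T=np.array(p["world_from_camera"]);R=T[:3,:3]@cv2.Rodrigues(rv)[0];c=T[:3,:3]@tv.ravel()+T[:3,3]
        print("pnp",c,"slope",np.arcsin(R[2,0]),"eyz",R[2,1],"yaw",np.arctan2(R[1,0],R[0,0]))
E
python3 - <<'E'
from bev import *
a,ca=quad("pics/w6.png",(330,120,474,270),85);b,cb=quad("pics/w7.png",(337,15,507,185),85)
tt,ct=quad("pics/top0.png",(165,183,216,231),85);ss,cs=quad("pics/scene0.png",(250,118,310,162),85)
cv2.imwrite("pics/q.png",np.hstack([cv2.resize(c,(260,260)) for c in(ca,cb,ct)]))
V={k:(p,order_(p,q)) for k,p,q in(("6",w,a),("7",w7,b),("t",t,tt),("s",s,ss))}
for k in("67","67s","67ts","7s","7t"):print(k);fit([V[x] for x in k])
for k in "67": pnp(*V[k],.094)
E
```

```text
67
c [0.548  0.2309 0.0606] L 0.0914560100219603 0.09176469449308113 slope 0.2940135208821494 yaw -0.24534222779106696 -0.24702561283602187 eyz -0.0009674722219362085 err 0.00013224475656962108
[0.074  0.0738 0.0475 0.0472]
67s
c [0.549  0.2323 0.0595] L 0.09198364748775036 0.1002599081382721 slope 0.2190197908211414 yaw -0.18103563945227832 -0.27630151504461453 eyz -0.11321340886503188 err 0.003421274849033887
[0.0632 0.0757 0.0546 0.0444]
67ts
c [0.5489 0.2317 0.0602] L 0.09134194601611903 0.0964402234180067 slope 0.2355620059225955 yaw -0.20226327845132083 -0.2719493541936362 eyz -0.08512163101613344 err 0.005812378678366404
[0.0667 0.0751 0.0535 0.0455]
7s
c [0.549  0.2329 0.0591] L 0.09082842543971717 0.10439062110256594 slope 0.19713637077248325 yaw -0.15369189165752797 -0.2577259055038367 eyz -0.15160101369248774 err 0.002710085004806806
[0.0597 0.0763 0.0577 0.0426]
7t
c [0.5489 0.2313 0.0598] L 0.08991771021282526 0.09015537056921262 slope 0.2453461888577366 yaw -0.2290291331378586 -0.2427095438003279 eyz 0.035367994040466776 err 0.0012666205975643884
[0.0738 0.0677 0.0488 0.049 ]
pnp [0.5516 0.2343 0.0522] slope 0.295288090886592 eyz 0.002465348389804825 yaw -0.24662471673887543
pnp [0.5501 0.2292 0.0522] slope 0.31340000324358025 eyz 0.7412216111206488 yaw -0.25574735777236507
pnp [0.5487 0.2341 0.0544] slope 0.3027729124813519 eyz 0.003989943051077953 yaw -0.24887455624864546
pnp [0.5507 0.2264 0.0556] slope -0.16755886133509504 eyz 0.8244060799398479 yaw 0.0032337922731426765
```

View pics/q.png

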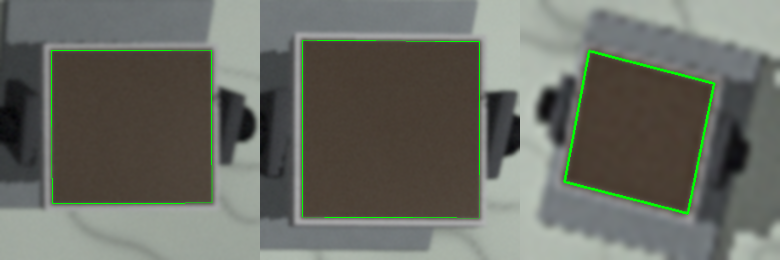

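The two wrist views agree (residual 0.13 mm): bevel centre (0.548, 0.231, 0.0606), slope ≈0.297, yaw ≈-0.247, level in y. The scene quad was badly segmented this time, so I'm dropping it. Next, plan the tilted hover.

```bash
cat >> h.py <<'E'
BC=np.array([.548,.231,.0606]);BS=.297;BY=-.247
ex=np.array([np.cos(BS)*np.cos(BY),np.cos(BS)*np.sin(BY),np.sin(BS)]);ey=np.array([-np.sin(BY),np.cos(BY),0]);bn=np.cross(ex,ey)
BR=Ro.from_matrix(np.c_[-ex,ey,-bn])
def btcp(h):return BC+bn*(h+.0112)+ex*.001
def binfo():
    st=r.read_state();d=np.array(st["tcp_pos"])-BC
    er=(BR.inv()*rot(st["eef_rot"])).as_rotvec()
    f=np.array(st["force"]);print("tile in bevel x,y,h mm:",1e3*(d@ex-.001),1e3*(d@ey),1e3*(d@bn-.0112),"rot err(tool)",er,"Fn",f@bn,"Fx",f@ex,"Fy",f@ey,"T(tool)",BR.inv().apply(st["wrist_torque"]),"t",st["time_s"],"grip",st["grip_width"])
E
python3 - <<'E'
from h import *
print(BR.as_euler('xyz'))
plan(btcp(.075),BR,8)
E
```

```text
[3.1416 0.297  2.8946]
pos [0.5866 0.0858 0.1677] rot [ 3.1382 -0.0021  2.8993] dist 0.16520276584655244 ang 17.143155467895397 F [-0.4301  0.6045 -2.6378] t 12.3 grip 0.021579162214244028
[[[0.24, 0.33, 0.06], [0.0, -0.36, 0.0]], [[0.24, 0.33, 0.05], [0.0, -0.36, 0.0]], [[0.25, 0.33, 0.04], [0.0, -0.36, 0.0]], [[0.25, 0.33, 0.03], [0.0, -0.36, 0.0]], [[0.25, 0.33, 0.03], [0.0, -0.36, 0.0]], [[0.25, 0.33, 0.02], [0.0, -0.36, 0.0]], [[0.25, 0.33, 0.01], [0.0, -0.36, 0.0]], [[0.25, 0.33, -0.0], [0.0, -0.36, 0.0]]]
```

Call:
send_rows(
  commands=[
    [[0.24,0.33,0.06],[0,-0.36,0]],
    [[0.24,0.33,0.05],[0,-0.36,0]],
    [[0.25,0.33,0.04],[0,-0.36,0]],
    [[0.25,0.33,0.03],[0,-0.36,0]],
    [[0.25,0.33,0.03],[0,-0.36,0]],
    [[0.25,0.33,0.02],[0,-0.36,0]],
    [[0.25,0.33,0.01],[0,-0.36,0]],
    [[0.1,0.2,0],[0,-0.2,0]],
  ],
)

```text
time_s: 13.1
tcp_pos: [0.5246, 0.2373, 0.1544]
eef_rot: [3.121, 0.303, 2.898]
force: [-0.3, 0.1, -2.1]
grip_width: 0.0213
```

```bash
python3 - <<'E'
from h import *
binfo();plan(btcp(.03),BR,5)
E
```

```text
tile in bevel x,y,h mm: 3.2337421193461418 0.3982750986076693 85.60396162940397 rot err(tool) [-0.0213 -0.0058 -0.0034] Fn -1.9589208664100703 Fx -0.8814817779755303 Fy 0.0070231724995159115 T(tool) [0.0404 0.8963 0.0067] t 13.1 grip 0.021299110678692224
pos [0.5246 0.2373 0.1544] rot [3.1213 0.3028 2.8981] dist 0.05569933805740275 ang 1.2791710135065608 F [-0.2597  0.0727 -2.1311] t 13.1 grip 0.021299110678692224
[[[0.01, -0.01, 0.22], [0.04, 0.01, 0.01]], [[0.01, -0.01, 0.22], [0.04, 0.01, 0.01]], [[0.01, -0.0, 0.22], [0.04, 0.01, 0.01]], [[0.01, -0.0, 0.22], [0.04, 0.01, 0.01]], [[0.01, -0.0, 0.22], [0.04, 0.01, 0.01]]]
```

Call:
send_rows(
  commands=[
    [[0.01,-0.01,0.22],[0.04,0.01,0.01]],
    [[0.01,-0.01,0.22],[0.04,0.01,0.01]],
    [[0.01,0,0.22],[0.04,0.01,0.01]],
    [[0.01,0,0.22],[0.04,0.01,0.01]],
    [[0.01,0,0.22],[0.04,0.01,0.01]],
    [[0,0,0],[0,0,0]],
    [[0,0,0],[0,0,0]],
  ],
)

```text
time_s: 13.8
tcp_pos: [0.5376, 0.2337, 0.0985]
eef_rot: [3.139, 0.297, 2.893]
force: [0.1, -0.9, -1.1]
grip_width: 0.0215
```

```bash
python3 - <<'E'
from h import *
binfo();plan(btcp(.008),BR,3)
im=grab_frame("scene");cv2.imwrite("pics/s8.png",cv2.resize(im[90:190,220:345,::-1],None,fx=6,fy=6,interpolation=cv2.INTER_CUBIC))
E
python3 snap.py w8
```

```text
tile in bevel x,y,h mm: -0.2288692813513034 0.11509794771877706 28.179989409893878 rot err(tool) [-0.0024 -0.0001  0.0014] Fn -1.1188096428823786 Fx -0.04653424607974762 Fy -0.8578349008453469 T(tool) [-0.0386  0.8394 -0.0086] t 13.8 grip 0.021465888311458806
pos [0.5376 0.2337 0.0985] rot [3.1387 0.2971 2.8932] dist 0.020181615427634723 ang 0.15965187592343247 F [ 0.0646 -0.901  -1.0834] t 13.8 grip 0.021465888311458806
[[[-0.0, -0.0, 0.13], [0.01, 0.0, -0.0]], [[-0.0, -0.0, 0.13], [0.01, 0.0, -0.0]], [[-0.0, -0.0, 0.13], [0.01, 0.0, -0.0]]]
[0.5374 0.2337 0.0983] [3.1389 0.2967 2.8932] [ 0.4366  0.5075 -1.0836] 0.021216003760845144 13.85
```

View pics/s8.png

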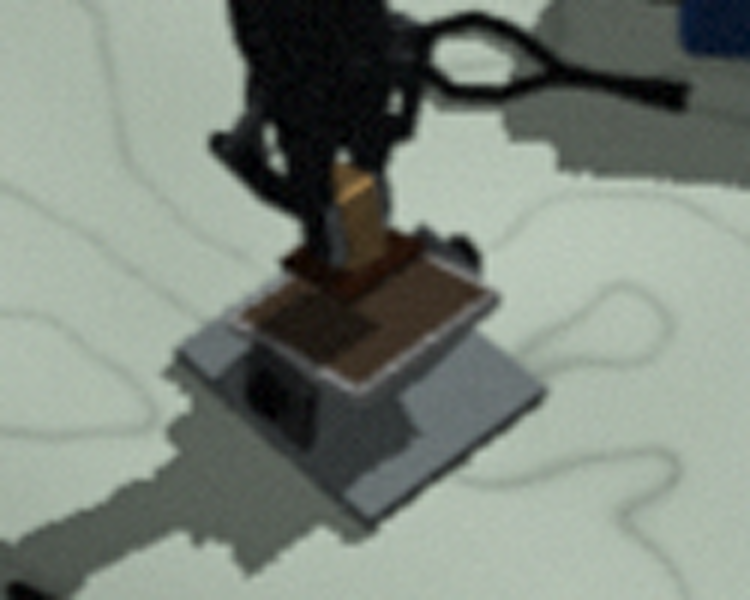

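View pics/w8.png

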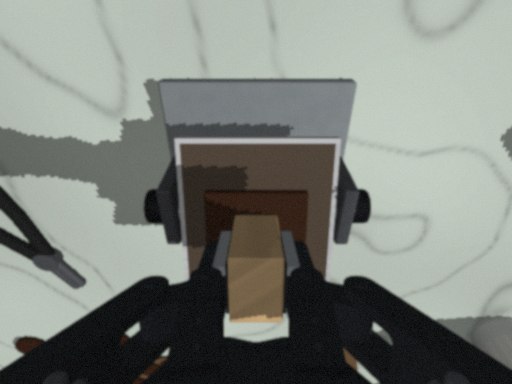

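The tile is centred over the plate (plate edge u 175–340, tile u 205–308) and parallel to it. Descending slowly, watching the force.

Call:
send_rows(
  commands=[
    [[0,0,0.13],[0.01,0,0]],
    [[0,0,0.13],[0.01,0,0]],
    [[0,0,0.1],[0.01,0,0]],
    [[0,0,0.02],[0,0,0]],
  ],
)

```text
time_s: 14.3
tcp_pos: [0.5437, 0.2331, 0.0804]
eef_rot: [3.139, 0.298, 2.893]
force: [-0.6, 0.5, -1.7]
grip_width: 0.0212
```

```bash
python3 -c "
from h import *
binfo();plan(btcp(0),BR,3)"
```

```text
tile in bevel x,y,h mm: 0.2671109506827544 0.9694812619842119 9.100487365746572 rot err(tool) [-0.0017 -0.0012  0.0016] Fn -1.3937429314344059 Fx -1.2038515240666334 Fy 0.32503594845909334 T(tool) [ 0.0145  1.0027 -0.0019] t 14.3 grip 0.021197181805702636
pos [0.5437 0.2331 0.0804] rot [3.1394 0.2982 2.8929] dist 0.009155878574523912 ang 0.15079151606352262 F [-0.6412  0.4969 -1.685 ] t 14.3 grip 0.021197181805702636
[[[0.0, -0.01, 0.06], [0.01, 0.0, -0.01]], [[0.0, -0.01, 0.06], [0.01, 0.0, -0.01]], [[0.0, -0.01, 0.06], [0.01, 0.0, -0.01]]]
```

Call:
send_rows(
  commands=[
    [[0,-0.02,0.05],[0.01,0,0]],
    [[0,0,0.05],[0.01,0,0]],
  ],
)

```text
time_s: 14.5
tcp_pos: [0.545, 0.2318, 0.0754]
eef_rot: [3.142, 0.298, 2.893]
force: [0.6, -0.0, -1.3]
grip_width: 0.0215
```

Call:
send_rows(
  commands=[
    [[0,0,0.04],[0,0,0]],
  ],
)

```text
time_s: 14.6
tcp_pos: [0.5456, 0.2316, 0.0733]
eef_rot: [3.142, 0.298, 2.893]
force: [-0.6, 0.3, -1.2]
grip_width: 0.0215
```

Call:
send_rows(
  commands=[
    [[0,0,0.04],[0,0,0]],
  ],
)

```text
time_s: 14.7
tcp_pos: [0.5463, 0.2315, 0.0713]
eef_rot: [3.141, 0.299, 2.893]
force: [-0.1, -0.1, -1.0]
grip_width: 0.0213
```

```bash
python3 -c "
from h import *
binfo()"
```

```text
tile in bevel x,y,h mm: 0.4121024598492159 0.05494007312783477 -0.4338316928009806 rot err(tool) [ 0.0003 -0.0015  0.0014] Fn -0.9396819304206647 Fx -0.32123439923420405 Fy -0.08945617811166387 T(tool) [-0.0616  0.9125 -0.0458] t 14.7 grip 0.02127052582617732
```

Call:
send_rows(
  commands=[
    [[0,0,0.03],[0,0,0]],
  ],
)

```text
time_s: 14.8
tcp_pos: [0.5467, 0.2315, 0.0709]
eef_rot: [3.142, 0.299, 2.893]
force: [-13.7, 0.2, 12.6]
grip_width: 0.0215
```

Call:
send_rows(
  commands=[
    [[0,0,0.03],[0,0,0]],
  ],
)

```text
time_s: 14.9
tcp_pos: [0.5472, 0.2317, 0.071]
eef_rot: [3.141, 0.3, 2.893]
force: [-9.6, -0.1, 8.5]
grip_width: 0.0213
```

```bash
python3 -c "
from h import *
binfo()"
```

```text
tile in bevel x,y,h mm: 1.1299675498371844 0.42900406083483494 -0.9398101523072772 rot err(tool) [ 0.     -0.0028  0.0015] Fn 10.810907234556694 Fx -6.364398006202281 Fy -2.414356403798243 T(tool) [1.0189 2.8509 0.0104] t 14.9 grip 0.02125876189013576
```

Contact at h≈-0.9 mm, within calibration. Pressing a bit more while watching how it settles.

Call:
send_rows(
  commands=[
    [[0.02,0,0.06],[0,0,0]],
  ],
)

```text
time_s: 15.0
tcp_pos: [0.5474, 0.2318, 0.071]
eef_rot: [3.141, 0.302, 2.893]
force: [-20.9, -3.3, 21.7]
grip_width: 0.0213
```

```bash
python3 -c "
from h import *
binfo()"
```

```text
tile in bevel x,y,h mm: 1.2444915829564283 0.6211278531452566 -1.0475157661148111 rot err(tool) [ 0.0001 -0.0048  0.0015] Fn 26.462012950041252 Fx -12.294107778921497 Fy -8.28577365024566 T(tool) [ 3.0729  4.6085 -0.0011] t 15.0 grip 0.021303015692010194
```

Call:
send_rows(
  commands=[
    [[0.02,0,0.06],[0,0,0]],
  ],
)

```text
time_s: 15.1
tcp_pos: [0.5475, 0.2319, 0.071]
eef_rot: [3.141, 0.304, 2.893]
force: [-16.6, -2.9, 16.0]
grip_width: 0.0213
```

```bash
python3 -c "
from h import *
binfo()"
```

```text
tile in bevel x,y,h mm: 1.4182234846907664 0.7187836165657414 -1.0275702111369327 rot err(tool) [ 0.0001 -0.0068  0.0017] Fn 19.814588641965152 Fx -10.046155124497488 Fy -6.875276113604576 T(tool) [ 2.4826  4.0284 -0.0044] t 15.1 grip 0.021275844503070084
```

Pressing works, but the arm gives a little, so the pose slowly drifts. I'll lift slightly and touch at slopes ±0.03 rad either side. The contact heights then tell me the plate's true slope.

Call:
send_rows(
  commands=[
    [[0.02,-0.02,-0.1],[0,0.06,0]],
    [[0,0,0],[0,0,0]],
    [[0,0,0],[0,0,0]],
  ],
)

```text
time_s: 15.4
tcp_pos: [0.5451, 0.2321, 0.077]
eef_rot: [3.139, 0.298, 2.893]
force: [0.1, 0.2, -1.6]
grip_width: 0.0212
```

```bash
python3 -c "
from h import *
binfo()
plan(btcp(.003),BR*Ro.from_rotvec([0,-.03,0]),1)"
```

```text
tile in bevel x,y,h mm: 0.8045676431816602 0.3241549579057192 5.3623457307639555 rot err(tool) [-0.0019 -0.0014  0.0019] Fn -1.5236563108000005 Fx -0.3536786258317318 Fy 0.18339668808212362 T(tool) [0.0559 0.9517 0.0249] t 15.4 grip 0.021157675595721452
pos [0.5451 0.2321 0.077 ] rot [3.1391 0.2984 2.8926] dist 0.002516561718068606 ang 1.648097693505879 F [ 0.1493  0.1515 -1.5605] t 15.4 grip 0.021157675595721452
[[[0.02, -0.01, 0.05], [0.02, -0.27, -0.02]]]
```

Call:
send_rows(
  commands=[
    [[0.01,0,0.03],[0.02,-0.27,-0.02]],
    [[0,0,0.04],[0,0,0]],
    [[0,0,0.02],[0,0,0]],
  ],
)

```text
time_s: 15.7
tcp_pos: [0.5461, 0.2317, 0.0714]
eef_rot: [-3.141, 0.326, 2.895]
force: [-0.5, 0.1, -0.3]
grip_width: 0.0214
```

```bash
python3 -c "
from h import *
binfo()"
```

```text
tile in bevel x,y,h mm: 0.19018482121460145 0.1784828476325324 -0.2920847468734708 rot err(tool) [ 0.0006 -0.0293 -0.0003] Fn -0.12342220343617355 Fx -0.5450483365768964 Fy -0.004962492910326286 T(tool) [0.0192 1.0298 0.0401] t 15.7 grip 0.021376222926865085
```

Call:
send_rows(
  commands=[
    [[0,0,0.02],[0,0,0]],
  ],
)

```text
time_s: 15.8
tcp_pos: [0.5464, 0.2316, 0.0712]
eef_rot: [-3.141, 0.326, 2.895]
force: [-11.7, -0.9, 11.7]
grip_width: 0.0213
```

```bash
python3 -c "
from h import *
binfo()"
```

```text
tile in bevel x,y,h mm: 0.4895181399467252 0.18720682344944506 -0.6217743066424339 rot err(tool) [ 0.0009 -0.0292 -0.0002] Fn 14.412296244107415 Fx -7.267483667950819 Fy -3.699985349771455 T(tool) [1.1689 3.612  0.0152] t 15.8 grip 0.021311044383826087
```

Call:
send_rows(
  commands=[
    [[0.01,0,-0.07],[0,0.27,0]],
    [[0,0,0],[0,0.27,0]],
    [[0,0,0],[0,0,0]],
  ],
)

```text
time_s: 16.1
tcp_pos: [0.5451, 0.2323, 0.0746]
eef_rot: [-3.141, 0.267, 2.895]
force: [-0.4, -0.0, -1.1]
grip_width: 0.021
```

```bash
python3 -c "
from h import *
binfo()
plan(btcp(.0005),BR*Ro.from_rotvec([0,.03,0]),1)"
```

```text
tile in bevel x,y,h mm: 0.08124895491812972 0.5798153876993024 3.1162241543030955 rot err(tool) [ 0.0001  0.0302 -0.0002] Fn -0.9624140210752732 Fx -0.7350526998584155 Fy -0.11697439707900793 T(tool) [-0.0117  0.7999  0.0223] t 16.1 grip 0.021035893789449846
pos [0.5451 0.2323 0.0746] rot [-3.1415  0.2668  2.8948] dist 0.00268093567659635 ang 0.016042516369607632 F [-0.437  -0.0104 -1.1354] t 16.1 grip 0.021035893789449846
[[[0.0, -0.01, 0.05], [-0.0, -0.0, 0.0]]]
```

Call:
send_rows(
  commands=[
    [[0,-0.01,0.04],[0,0,0]],
  ],
)

```text
time_s: 16.2
tcp_pos: [0.5458, 0.2318, 0.0727]
eef_rot: [3.141, 0.267, 2.894]
force: [-0.2, 0.4, -1.2]
grip_width: 0.0216
```

Call:
send_rows(
  commands=[
    [[0,0,0.02],[0,0,0]],
  ],
)

```text
time_s: 16.3
tcp_pos: [0.546, 0.2315, 0.0715]
eef_rot: [-3.141, 0.267, 2.894]
force: [-10.3, 0.7, 7.5]
grip_width: 0.0216
```

```bash
python3 -c "
from h import *
binfo()"
```

```text
tile in bevel x,y,h mm: 0.1953128992124352 -0.05460883520283654 -0.14035743217011634 rot err(tool) [0.0005 0.0296 0.0004] Fn 10.168149626632452 Fx -7.493313157433163 Fy -1.8200527525840862 T(tool) [0.7655 2.9692 0.0283] t 16.3 grip 0.021602127410218618
```

Call:
send_rows(
  commands=[
    [[0,0,0.02],[0,0,0]],
  ],
)

```text
time_s: 16.4
tcp_pos: [0.546, 0.2315, 0.0715]
eef_rot: [-3.141, 0.268, 2.894]
force: [-13.6, 0.6, 12.1]
grip_width: 0.0215
```

```bash
python3 -c "
from h import *
binfo()"
```

```text
tile in bevel x,y,h mm: 0.23205132681454096 0.004845074793871057 -0.18969697562193527 rot err(tool) [0.0008 0.0289 0.0001] Fn 15.456566943780466 Fx -9.205464825823475 Fy -2.766569981460029 T(tool) [1.0323 3.7298 0.0574] t 16.4 grip 0.02147375936228878
```

The contact heights were -0.19 mm at -0.03, -0.94 mm at nominal and -0.62 mm at +0.03. That V-shape has its minimum at slope ≈0.305, which I'll now set before pressing for good.

```bash
sed -i 's/BS=.297/BS=.305/; s/.231,.0606/.231,.0595/' h.py; grep -n "^BC" h.py; python3 -c "
from h import *
binfo()"
```

```text
37:BC=np.array([.548,.231,.0595]);BS=.305;BY=-.247
tile in bevel x,y,h mm: 0.6504158787647141 0.004845074793871057 0.8493260389050693 rot err(tool) [0.0008 0.0369 0.0001] Fn 15.529715269352284 Fx -9.081519035926027 Fy -2.766569981460029 T(tool) [1.0328 3.7298 0.0491] t 16.4 grip 0.02147375936228878
```

Call:
send_rows(
  commands=[
    [[0,0,-0.06],[0,-0.37,0]],
    [[0,0,0],[0,0,0]],
    [[0,0,0],[0,0,0]],
  ],
)

```text
time_s: 16.7
tcp_pos: [0.5448, 0.2316, 0.0738]
eef_rot: [-3.14, 0.308, 2.895]
force: [-0.5, -0.0, -1.7]
grip_width: 0.0213
```

```bash
python3 -c "
from h import *
binfo();plan(btcp(.001),BR,1)"
```

```text
tile in bevel x,y,h mm: 0.18398772682688735 -0.2106948196541209 3.470794812122011 rot err(tool) [ 0.0011 -0.0027 -0.0008] Fn -1.4946802312335115 Fx -0.9593381095190477 Fy -0.1355479894301254 T(tool) [0.025  0.9666 0.0517] t 16.7 grip 0.021306611299380787
pos [0.5448 0.2316 0.0738] rot [-3.1402  0.3077  2.8955] dist 0.0024865781295308385 ang 0.1743993329738633 F [-0.4852 -0.0174 -1.7138] t 16.7 grip 0.021306611299380787
[[[0.0, 0.0, 0.05], [-0.01, 0.03, 0.01]]]
```

Call:
send_rows(
  commands=[
    [[0,0,0.05],[-0.01,0.03,0.01]],
    [[0.01,0,0.03],[0,0,0]],
  ],
)

```text
time_s: 16.9
tcp_pos: [0.5456, 0.2314, 0.0705]
eef_rot: [-3.142, 0.304, 2.894]
force: [-11.3, -2.1, 12.5]
grip_width: 0.0213
```

```bash
python3 -c "
from h import *
binfo()"
```

```text
tile in bevel x,y,h mm: -0.031278229061339265 -0.16864609013036422 0.030148794548746916 rot err(tool) [0.0001 0.001  0.0002] Fn 15.04096017444609 Fx -6.171541916916006 Fy -4.772334406261806 T(tool) [1.4511 3.1059 0.0407] t 16.9 grip 0.021279460701199408
```

Call:
send_rows(
  commands=[
    [[0.02,-0.01,0.03],[0,0,0]],
  ],
)

```text
time_s: 17.0
tcp_pos: [0.5456, 0.2314, 0.0705]
eef_rot: [3.141, 0.305, 2.894]
force: [-6.8, 0.8, 10.8]
grip_width: 0.0213
```

```bash
python3 -c "
from h import *
binfo()"
```

```text
tile in bevel x,y,h mm: -0.01438409205172268 -0.18857619581912533 0.038345798432842804 rot err(tool) [-0.0007 -0.0002  0.0005] Fn 12.353421795528398 Fx -3.2717386560817934 Fy -0.8680735101484001 T(tool) [0.7447 2.0776 0.0128] t 17.0 grip 0.02131682433134172
```

Call:
send_rows(
  commands=[
    [[0.03,-0.01,0.04],[0,0.02,0]],
  ],
)

```text
time_s: 17.1
tcp_pos: [0.5456, 0.2315, 0.0705]
eef_rot: [3.14, 0.305, 2.894]
force: [-5.9, -1.9, 10.8]
grip_width: 0.0215
```

```bash
python3 -c "
from h import *
binfo()
for i in range(6):
    im=grab_frame('scene')
    binfo()
cv2.imwrite('pics/s9.png',cv2.resize(im[90:190,220:345,::-1],None,fx=6,fy=6,interpolation=cv2.INTER_CUBIC))
"; python3 snap.py w9
```

```text
tile in bevel x,y,h mm: -0.040847989669065665 -0.13137972156610525 0.055903722825313 rot err(tool) [-0.0017 -0.0003  0.0006] Fn 11.882305880965216 Fx -1.7416768462565253 Fy -3.2910719117557914 T(tool) [ 1.257   1.4378 -0.0612] t 17.1 grip 0.021480040624753432
tile in bevel x,y,h mm: -0.05651154554161869 -0.17228161922641133 0.041121365145731226 rot err(tool) [-0.0017 -0.0002  0.0007] Fn 9.843693610508335 Fx -1.8532716173118553 Fy -2.8327911409361612 T(tool) [ 1.0253  1.6055 -0.0168] t 17.15 grip 0.02146990448685475
tile in bevel x,y,h mm: -0.052856330720355935 -0.1538113302722368 0.055012607809956995 rot err(tool) [-0.0018 -0.0002  0.0007] Fn 9.899331918100607 Fx -3.0073355719351382 Fy -1.4183819781376235 T(tool) [ 1.0107  1.6311 -0.0462] t 17.2 grip 0.021123459954742293
tile in bevel x,y,h mm: -0.042885804014894696 -0.1367745704065572 0.06410132813441764 rot err(tool) [-0.0018 -0.0002  0.0007] Fn 10.407679042379078 Fx -2.3917542674698455 Fy -2.6302386577955326 T(tool) [1.0171 1.6872 0.0091] t 17.25 grip 0.021127705027177104
tile in bevel x,y,h mm: -0.049947572802268456 -0.13662362590863225 0.040534839987534446 rot err(tool) [-0.0018 -0.0002  0.0007] Fn 9.662742487228993 Fx -1.6997970993678775 Fy -2.8606955362895166 T(tool) [ 1.0459  1.6515 -0.0388] t 17.3 grip 0.021311113054786644
tile in bevel x,y,h mm: -0.0573990029222438 -0.1498436749169915 0.07074415315643477 rot err(tool) [-0.0018 -0.0002  0.0007] Fn 9.374078251143397 Fx -2.3772555882344597 Fy -2.600587488731316 T(tool) [ 1.0479  1.73   -0.0591] t 17.35 grip 0.021604297895636747
tile in bevel x,y,h mm: -0.05897018639226608 -0.1332855144812309 0.055220731323867706 rot err(tool) [-0.0018 -0.0002  0.0007] Fn 10.213427303474168 Fx -2.5252655412528475 Fy -2.5724534115922286 T(tool) [ 1.0531  1.6821 -0.0056] t 17.4 grip 0.021263530349863183
[0.5456 0.2315 0.0705] [3.1396 0.3052 2.8939] [-5.9385 -1.1556  8.9837] 0.021263530349863183 17.4
```

View pics/s9.png

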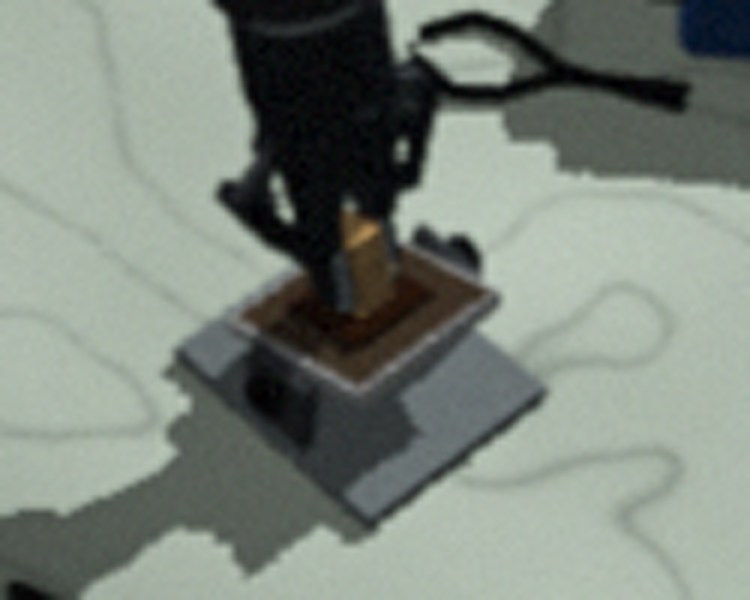

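View pics/w9.png

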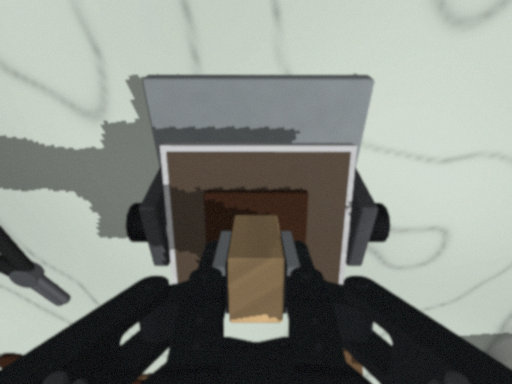

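Both views show the tile flat, with no visible gap, in the middle of the plate. In the wrist view the plate edge spans u 162–357 and the tile u 205–308. The press holds steady at about 10 N, so I'll hand the job in.

```bash
python3 -c "
from station import order
print(order.sign_off())"
```

```text
the job is handed in; nothing more can be done
None
```

The job is handed in at about 17.4 s, with the tile still gripped and held pressed on the middle of the sanding plate. I pushed the ejector to its stop and let it spring back, which the scene picture confirmed. I then gripped and lifted the tile and tilted it to the plate.

**Last checks:**
- **Position:** by the arm's readings, the tile's centre was within 0.2 mm of my measured plate centre. The wrist picture puts it about 1 mm off sideways. The camera calibration is good to about 2 mm.
- **Tilt:** the tool was within 0.002 rad of the plate's slope, which I put at 0.305 rad.
- **Press:** it held steady at about 10 N along the plate's normal over 0.3 s, with about 2–3 N sideways in each direction. The grip width was 21 mm.
- **Appearance:** neither the scene nor the wrist picture shows a gap under the tile, but at this resolution a gap under about 1 mm would not show.

**What disagreed or needed redoing:**
- **Slope:** the camera estimates ranged from 0.28 to 0.33 rad, leaving out one bad segmentation of the scene picture. I settled it by touching the plate at three tilts, so the tile was lifted a few millimetres and pressed again several times before the final press.
- **Grasp:** my first grip was about 9 mm too high, so I let go on the apron and gripped lower before lifting.
- **Other things on the table:** I kept clear of them, but did not measure them again at the end.

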